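Tip a power module onto its base and clamp it in the test fixture

TASK

The repaired power module stands on its short end plate: tip it over its bent corner onto its long base plate, keeping the corner on the bench and easing it down so that it does not drop. Then slide it along the bench, nose first, between the rails of the test fixture until it is fully home against the stop, push the red clamp handle all the way down, and press the green start button. Do not lift the module off the bench, and leave the other things where they are.

Things in the scene. Friction and masses are not known exactly. Their poses are not given: they have to be found in the camera images.
- module: power module, 0.4-0.63 kg: L-shaped chassis 60 mm wide of two 6 mm plates, a 140 mm base plate (upright at the start) and a 90 mm end plate (it stands on it), parts inside the L. Origin: middle of the outer corner edge, on the bench. x: along that edge. z: along the base plate to its free end, the nose. y: along the end plate (straight up once on its base). It tips towards own -y, a quarter turn about x
- module_transformer (a point): centre of the transformer, a dark steel block with yellow winding, 44 (x) by 40 (y) by 40 (z) mm, on the inside of the base plate at module (0, 26, 38) mm; sturdy: the module may be held by it. The other parts, 64 to 98 mm from the corner, rise at most 22 mm from the base plate's outer face
- module_balance (a point): the module's centre of mass, at about module (0, 23, 43) mm; the module balances on its corner after about 28 degrees of tipping and beyond that would fall by itself
- module_nose (a point): middle of the outer edge of the base plate's free end (the nose), at module (0, 0, 140) mm; the last 40 mm of the base plate are bare
- fixture: test fixture fixed to the bench. Origin: on the bench at the middle of the stop's face; y points from the stop out along the lane, x across it, z up. Behind the stop (y < 0) a block 90 mm wide, 22 mm high carries the clamp; a grey control box 47 mm high fills x 65 to 149, y -80 to 60 mm. The module belongs in the lane on its base plate, own z along fixture -y, nose touching the stop
- lane_mouth (a point): middle of the lane's mouth, on the bench at fixture (0, 168, 0) mm. Two aluminium rails 12 mm high from y = 0 to 130 mm leave a lane 65 mm wide (outer sides at x = +-45 mm); their flared ends widen the mouth to about 100 mm (outer edges at x = +-60 mm). The lane's floor is the bench itself
- clamp_hinge (a point): middle of the clamp handle's hinge, at fixture (0, -58, 47) mm; the hinge runs along fixture x. The clamp's steel arm stands upright over the stop while open, up to 105 mm above the bench, and swings down onto the nose as the handle goes down
- clamp_grip (a point): point on the axis of the red clamp handle, 85 mm from its hinge, where to push it; the grip is 18 mm thick and ends 21 mm farther out. Open, the handle leans up and away from the lane, about 60 degrees above level; fully down it points along fixture -y, 5 degrees above level, this point then 54 mm above the bench
- clamp (a joint): angle of the clamp handle: 0 open (up), 1.0 rad fully down (clamped). Stiff: about 2 N at the grip moves it, and it stays where it is left
- start_top (a point): middle of the top face of the green start button (28 mm across) on top of the control box; it is pressed straight down
- start (a joint): travel of the start button: 0 up, 0.006 m fully down, which takes 5 N; it springs back
- solvent_can: white and blue solvent can, 76 mm across, 150 mm tall, standing; origin under its centre; to be left alone
- case_half: open white half of an equipment case, 150 x 110 x 34 mm; origin under its centre; to be left alone
- battery: black battery pack, 52 x 90 x 26 mm; origin under its centre; to be left alone
- screwdriver: red-handled screwdriver lying on the bench; origin under its middle; to be left alone
- pliers: red-handled pliers lying on the bench, 155 mm long; origin under the pivot; to be left alone
- board: green circuit board, 90 x 70 mm, about 14 mm high; origin under its centre; to be left alone
- solder_reel: yellow-flanged reel of solder lying flat, 60 mm across, 41 mm high; origin under its centre; to be left alone
Not all that is in view belongs to the job. What is shaped like the module but orange is not meant.

How it is judged (in metres and radians):
On the way, in this order (a step that is already met when the one before it is completed fails the run):
1. the module lies on its base plate, still outside the lane (angle between module's own y axis and vertical below 0.06 rad and y of module_nose in the frame of fixture above 0.06 m), for 0.2 s.
2. the module is home in the lane, its nose against the stop, with the clamp still open (angle between module's own y axis and vertical below 0.06 rad and y of module_nose in the frame of fixture between -0.004 and 0.004 m and x of module_nose in the frame of fixture between -0.006 and 0.006 m and y of module in the frame of fixture above 0.13 m and angle between the z axis of module and the y axis of fixture, either way round below 0.06 rad and value of joint clamp below 0.3 rad), for 0.2 s.
3. the clamp handle is fully down with the module home (angle between module's own y axis and vertical below 0.06 rad and y of module_nose in the frame of fixture between -0.004 and 0.004 m and x of module_nose in the frame of fixture between -0.006 and 0.006 m and y of module in the frame of fixture above 0.13 m and angle between the z axis of module and the y axis of fixture, either way round below 0.06 rad and value of joint clamp above 0.94 rad), for 0.2 s.
4. the start button is pressed with the module clamped (all of step 3 and value of joint start above 0.004 m), for 0.05 s.
At the end, for the whole second after the job is handed in: The module lies flat on its base plate (within 0.06 rad) between the rails, its nose within 4 mm of the stop and 6 mm of the lane's middle and its length along the lane within 0.06 rad, at rest; the clamp handle is fully down (above 0.94 rad); the start button has been pressed and is up again (all of step 3 and value of joint start below 0.002 m and linear speed of module below 0.01 m/s); the robot touches nothing.
It fails at once if the module is lifted: its corner rises more than 20 mm off the bench (height (world z) of module above 0.02 m).
It fails at once if the module drops or topples instead of being eased down: it turns faster than 4 rad/s (angular speed of module above 4 rad/s).
It fails at once if another thing on the bench is moved more than 20 mm (distance of any of solvent_can, case_half, battery, screwdriver, pliers, board, solder_reel from where it was at the start of the episode above 0.02 m).
It also fails if it takes over 69 s, if anything falls off the work surface, if the arm or the gripper's body presses on something with over 40 N, if the wrist force passes 120 N, or if a joint passes its speed limit or range.

ROBOT

A 6-joint arm with a two-finger parallel gripper is mounted at the origin on the work surface. World frame = base frame: x ahead of the robot, y to its left, z up, the work surface at z = 0. Lengths are in m, angles in degrees, forces in N, time in s.
With the tool pointing down it reaches from about 0.4 to 0.825 m from the base axis. Payload 7 kg.
Tool frame: the origin (TCP) lies midway between the tips of the shut fingers; the grasp point (between the pads) lies 19 mm behind it (r.hold_point_z is the distance from the TCP to the grasp point, in m); x points along the fingers, y is the direction in which the jaws open and shut, and the axes are right-handed (so a half turn about x gives the same grasp; the last joint's range is limited). The gripper opens to 88 mm and grips with 3 to 60 N. Pads are 19 mm wide; open, the fingers measure 130 mm over their backs; the gripper's body (78 mm by 193 mm) begins 47 mm behind the grasp point.
Start: joints at [-55.571, 20.546, 0.682, 0, -70.136, -16.507], TCP at [0.208, -0.642, 0.227] pointing down, gripper open.
Joint ranges: [-176.03, 176.03], [-82.01, 121.73], [-58.28, 71.71], [-173.87, 95.51], [-174.79, -0.11], [-173.66, 173.66]. Speed limits (degrees/s): [136.94, 136.94, 172.46, 180, 180, 180].

INTERFACE

Orientations are given as [roll, pitch, yaw] about the fixed x, y, z axes, in that order (R = Rz(yaw) Ry(pitch) Rx(roll)).
In Python, from plant import r, viewer, order gives the robot as it stands. The module is installed in compiled form; this text tells all that it offers.
- The arm moves only by the shell command python3 -m creep 'ROWS' [FORCE]. ROWS is JSON, a list of rows, each an object of numbers: "ax", "ay", "az": the turn, a rotation vector about the tool's x, y, z in degrees; "tx", "ty", "tz": the shift along the tool's x, y, z in m; "fingers": the finger opening in m, from 0 to 0.0876. A call has 1 to 5 rows; each row is the pose to reach, as a shift and turn from the pose commanded when the call began, along the tool's axes at that moment; what a row does not reach only later rows make up. A row lasts 1/10 s, in which the tool goes at most 50 mm and 8.59 degrees, less where a joint would pass 70% of its speed; a pose out of reach is approached as far as the arm can. A call with a gripper value outside its range is refused whole. The fingers move at their own pace and stop on an object; FORCE is the grip in N (left out, the last holds). Time passes only in rows, so rows that repeat a pose let the fingers close. It gives the time, the measured TCP pose, the force and the opening at its end, in the units of the state.
- r.get_state(): the state, without advancing time (a new reading comes with each control period).
- viewer.capture(name): name is "side" or "top" or "wrist"; returns a dict with "pixels" (384x512x3 uint8, blue, green, red), "depth" (384x512 float32, m along the optical axis (not along the pixel's ray), 0 where there is no reading), "fx", "fy", "cx", "cy" (pixels), "rvec" (rotation vector, rad) and "tvec" (3), from world to camera coordinates, as OpenCV has them; the wrist camera has in their place "T_tool_cam" (4x4, takes a point from camera to tool coordinates, whose origin is the TCP and whose axes are the tool frame's). Camera axes: x right, y down, z forward; pixel columns grow to the right and rows downward; lengths in m; the calibration is good to about 2 mm. The wrist camera is an equidistant fisheye: a pixel r from the principal point sees the ray r / f radians off the axis. A picture is of the moment at which its call begins: read the wrist's pose just before it.
- order.close_job(): hands the job in, once; it reports no verdict.
The state is a dict: "time_s": time; "joints": joint angles; "qd": joint speeds; "joint_torque": joint torques, N m; "tcp_pos": TCP position; "eef_rot": TCP orientation; "contact_force": force on the tool from outside, world axes, zero at the start; "moment": the same for the moment, N m; "gripper_width": finger opening in m.
Only numpy, scipy, OpenCV 4.12 (cv2) and the standard library are available. Lean on these libraries where they do the work, as an engineer would, in place of code of your own. Each camera call takes 0.05 s, during which the arm holds its last target.

## Working session

There is one attempt and no reset: what is moved stays moved. The work goes in short steps, Python scripts to look and compute and a shell command to move; the robot and the scene stay as the last step left them, time stands still between calls to the robot, and variables do not carry over. Pictures are saved under pics/ and viewed, and the job is handed in when it is done.

```bash
mkdir -p pics; cat > h.py <<'E'
import numpy as np, cv2
from plant import r, viewer, order
from scipy.spatial.transform import Rotation as Ro
def cap(n,f=None):
    d=viewer.capture(n)
    if f: cv2.imwrite('pics/'+f,d['pixels'])
    return d
def world(d,u,v,z=None):
    """ray onto plane z or depth"""
    R=cv2.Rodrigues(np.array(d['rvec'],float))[0];t=np.array(d['tvec'],float).ravel()
    ray=np.array([(u-d['cx'])/d['fx'],(v-d['cy'])/d['fy'],1.])
    if z is None: return R.T@(ray*d['depth'][int(round(v)),int(round(u))]-t)
    C=-R.T@t; w=R.T@ray
    return C+w*(z-C[2])/w[2]
def cloud(d):
    R=cv2.Rodrigues(np.array(d['rvec'],float))[0];t=np.array(d['tvec'],float).ravel()
    v,u=np.mgrid[:384,:512]; Z=d['depth']
    P=np.stack([(u-d['cx'])/d['fx']*Z,(v-d['cy'])/d['fy']*Z,Z],-1)
    P=(P-t)@R; P[Z==0]=np.nan
    return P
E
python3 - <<'E'
from h import *
s=r.get_state();print(s['time_s'],s['tcp_pos'],s['eef_rot'],s['gripper_width'],r.hold_point_z)
import pickle
for n in('side','top','wrist'):
    d=cap(n,n+'0.png');pickle.dump(d,open(n+'0.pkl','wb'))
    print(n,{k:v for k,v in d.items() if k not in('pixels','depth')})
E
```

```text
0.0 [ 0.20752283 -0.64180012  0.22562142] [ 95.93090059  89.90624861 113.8463414 ] 0.08739600871083644 0.0188
side {'fx': 406.23098296011534, 'fy': 406.23098296011534, 'cx': 251.62770580755722, 'cy': 192.10680534227367, 'rvec': array([ 2.16318943, -0.11815151,  0.05677933]), 'tvec': array([-0.50325466,  0.17356683,  1.09666346])}
top {'fx': 461.9399417860954, 'fy': 461.9399417860954, 'cx': 259.20571054647735, 'cy': 193.39286327083306, 'rvec': array([ 2.15716211, -2.15820153,  0.12346768]), 'tvec': array([0.04138403, 0.53792011, 1.16946607])}
wrist {'fx': 297.3186396354542, 'fy': 297.3186396354542, 'cx': 253.2476231220088, 'cy': 193.32340124989318, 'T_tool_cam': array([[-8.55686653e-06, -3.00540409e-01,  9.53769082e-01,
        -1.57773663e-01],
       [ 9.99999308e-01, -1.12488039e-03, -3.45487350e-04,
        -9.69513633e-04],
       [ 1.17670905e-03,  9.53768419e-01,  3.00540211e-01,
        -8.22780820e-02],
       [ 0.00000000e+00,  0.00000000e+00,  0.00000000e+00,
         1.00000000e+00]])}
```

View pics/side0.png

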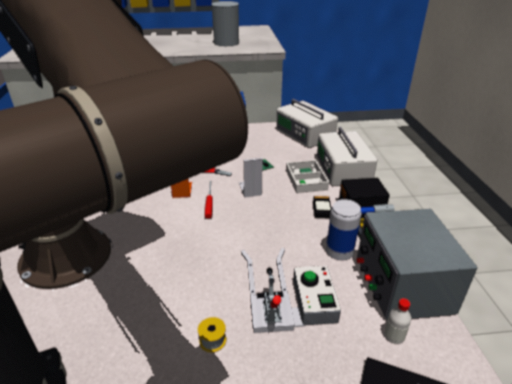

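View pics/top0.png

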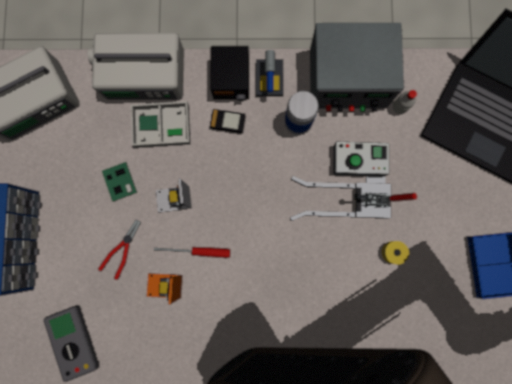

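View pics/wrist0.png

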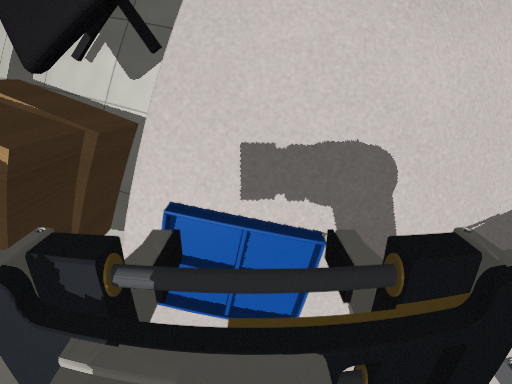

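The grey L with the yellow winding at top (172,196), side (253,177), is the candidate. The orange L at top (164,287) is the decoy. I'll confirm in a crop and measure.

```bash
python3 - <<'E'
from h import *
import pickle
t=pickle.load(open('top0.pkl','rb'));s=pickle.load(open('side0.pkl','rb'))
a=cv2.resize(t['pixels'][165:225,140:210],None,fx=6,fy=6,interpolation=cv2.INTER_CUBIC)
b=cv2.resize(t['pixels'][135:225,285:425],None,fx=5,fy=5,interpolation=cv2.INTER_CUBIC)
c=cv2.resize(s['pixels'][145:210,225:290],None,fx=5,fy=5,interpolation=cv2.INTER_CUBIC)
cv2.imwrite('pics/a.png',np.hstack([a[:325],c[:325]]));cv2.imwrite('pics/b.png',b)
P=cloud(t)
print('bench z',np.nanmedian(P[230:240,250:350,2]))
for (u,v) in [(186,196),(186,185),(186,207),(178,196),(172,196),(162,196),(355,160),(376,159),(350,203),(408,197),(380,205)]:
    print(u,v,np.round(P[v,u],4))
Q=cloud(s)
for (u,v) in [(253,165),(253,180),(246,190),(261,190)]: print('s',u,v,np.round(Q[v,u],4))
# module upright plate z>0.12
m=(P[...,2]>0.125)&(np.arange(512)[None]>150)&(np.arange(512)[None]<200)&(np.arange(384)[:,None]>170)&(np.arange(384)[:,None]<220)
pts=P[m];print(m.sum(),pts.mean(0)); 
r_=cv2.minAreaRect((pts[:,:2]*1000).astype(np.float32));print(r_)
E
```

```text
bench z 0.0008311023442264346
186 196 [0.5256 0.2234 0.0818]
186 185 [0.5558 0.227  0.0633]
186 207 [0.5049 0.2353 0.006 ]
178 196 [0.5236 0.2402 0.0994]
172 196 [0.528  0.2624 0.0612]
162 196 [0.5341 0.2993 0.008 ]
355 160 [ 0.6193 -0.203   0.0665]
376 159 [ 0.625  -0.2606  0.0501]
350 203 [ 5.158e-01 -2.003e-01  5.000e-04]
408 197 [ 0.5173 -0.3139  0.1298]
380 205 [ 0.5056 -0.2668  0.0516]
s 253 165 [0.5351 0.2251 0.1189]
s 253 180 [0.5351 0.2263 0.0631]
s 246 190 [0.5119 0.2225 0.029 ]
s 261 190 [0.5619 0.2322 0.0188]
89 [0.53146919 0.22658853 0.13839505]
((531.8767700195312, 227.62844848632812), (59.422645568847656, 7.547650337219238), 7.758285999298096)
```

View pics/a.png

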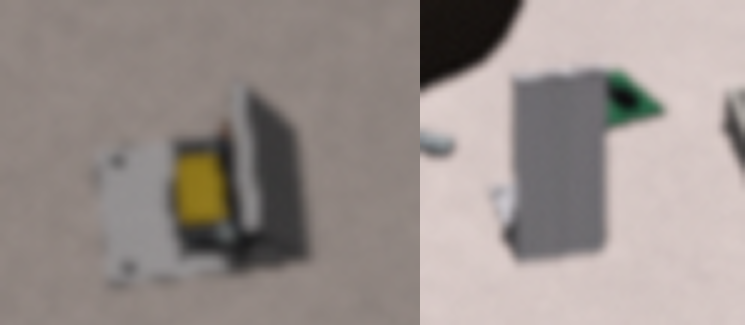

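View pics/b.png

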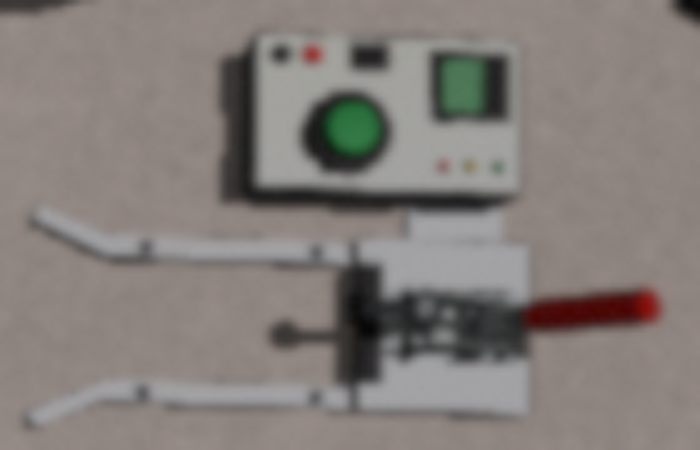

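Confirmed: the grey L with the yellow winding is the module. Next I fit the poses from plates, rails, box and button.

```bash
python3 - <<'E'
from h import *
import pickle
t=pickle.load(open('top0.pkl','rb'));s=pickle.load(open('side0.pkl','rb'))
P=cloud(t);Q=cloud(s)
# module base plate outer face from side cloud
g=Q[155:200,238:270].reshape(-1,3); g=g[~np.isnan(g[:,0])]
g=g[(g[:,2]>.02)&(g[:,2]<.138)&(abs(g[:,1]-.227)<.02)]
for _ in range(5):
    c=np.polyfit(g[:,0],g[:,1],1);e=g[:,1]-np.polyval(c,g[:,0]);g=g[abs(e)<.003+0*e]
print('side plate slope deg',np.degrees(np.arctan(c[0])),'y at x=.532',np.polyval(c,.532),len(g),'xrange',np.percentile(g[:,0],[1,50,99]))
h=P[170:225,180:200].reshape(-1,3);h=h[~np.isnan(h[:,0])];h=h[(h[:,2]>.015)&(h[:,2]<.13)&(abs(h[:,1]-.227)<.02)]
for _ in range(5):
    c=np.polyfit(h[:,0],h[:,1],1);e=h[:,1]-np.polyval(c,h[:,0]);h=h[abs(e)<.003]
print('top plate slope',np.degrees(np.arctan(c[0])),np.polyval(c,.532),len(h))
# end plate
e=P[170:225,150:185].reshape(-1,3);e=e[(e[:,2]>.003)&(e[:,2]<.011)]
print('endplate',cv2.minAreaRect((e[:,:2]*1000).astype(np.float32)))
# transformer
T=P[170:225,150:190].reshape(-1,3);T=T[(T[:,2]>.05)&(T[:,2]<.066)];print('trafo',np.nanmedian(T[:,2]),cv2.minAreaRect((T[:,:2]*1000).astype(np.float32)))
# rails: bright pixels
hsv=cv2.cvtColor(t['pixels'],cv2.COLOR_BGR2HSV)
for nm,(v0,v1) in {'up':(178,190),'lo':(208,222)}.items():
    pts=[]
    for u in range(312,350):
        col=t['pixels'][v0:v1,u].astype(float).mean(1); dz=P[v0:v1,u,2]
        k=np.where(dz>.006)[0]
        if len(k): pts.append(world(t,u,v0+k.mean(),.012)[:2])
    pts=np.array(pts);c=np.polyfit(pts[:,1],pts[:,0],1);print(nm,'dx/dy',c[0],'x at y=-.15,-.2',np.polyval(c,-.15),np.polyval(c,-.2),np.ptp(pts[:,1]),'res',np.std(pts[:,0]-np.polyval(c,pts[:,1])))
# box top
m=(P[...,2]>.042)&(P[...,2]<.054);m[:135]=0;m[178:]=0;m[:,:325]=0;m[:,395:]=0
print('box',cv2.minAreaRect((P[m][:,:2]*1000).astype(np.float32)),np.nanmedian(P[m][:,2]))
gm=cv2.inRange(hsv,(45,120,40),(80,255,255));gm[:150]=0;gm[170:]=0;gm[:,:343]=0;gm[:,365:]=0
M=cv2.moments(gm);u,v=M['m10']/M['m00'],M['m01']/M['m00'];print('btn px',u,v,'z',np.nanmedian(P[gm>0][:,2]),world(t,u,v,.065))
hs=cv2.cvtColor(s['pixels'],cv2.COLOR_BGR2HSV);gs=cv2.inRange(hs,(45,120,40),(80,255,255));gs[:265]=0;gs[290:]=0;gs[:,:300]=0;gs[:,322:]=0
M=cv2.moments(gs);u,v=M['m10']/M['m00'],M['m01']/M['m00'];print('btn side',u,v,world(s,u,v,.065),np.nanmedian(Q[gs>0],0))
rm=cv2.inRange(hsv,(0,150,60),(8,255,255))|cv2.inRange(hsv,(172,150,60),(180,255,255));rm[:185]=0;rm[210:]=0;rm[:,:385]=0;rm[:,425:]=0
p=P[rm>0];p=p[~np.isnan(p[:,0])];print('handle n',len(p),np.round(p[np.argsort(p[:,2])][::12],4))
E
```

```text
side plate slope deg 7.234445225554791 y at x=.532 0.22573783743581904 485 xrange [0.50554054 0.53216094 0.56163124]
top plate slope 6.371751068883867 0.2245085703282386 133
endplate ((532.2400512695312, 286.8125), (145.5513153076172, 91.84736633300781), 0.9536941051483154)
trafo 0.06075626208052712 ((527.6378173828125, 247.066162109375), (56.01827621459961, 47.35926818847656), 6.723190784454346)
up dx/dy 0.03509229920038827 x at y=-.15,-.2 0.5636559465229232 0.5619013315629038 0.09793734277928523 res 0.0010932006290226908
lo dx/dy 0.038031956958038966 x at y=-.15,-.2 0.48647044154616614 0.4845688436982642 0.09717600516686206 res 0.0013263581662204182
box ((629.6533813476562, -225.88027954101562), (140.85958862304688, 83.94007110595703), 88.44686889648438) 0.04866362794008827
btn px 354.7755102040816 160.14285714285714 z 0.06892427153032978 [ 0.61918806 -0.20267708  0.065     ]
btn side 309.4901960784314 276.34313725490193 [ 0.61939638 -0.20659886  0.065     ] [ 0.61870203 -0.20826815  0.06679105]
handle n 115 [[ 0.5206 -0.2855  0.0779]
 [ 0.5165 -0.2884  0.0933]
 [ 0.5158 -0.2963  0.0999]
 [ 0.5251 -0.2978  0.1043]
 [ 0.5144 -0.3047  0.1123]
 [ 0.5236 -0.3085  0.117 ]
 [ 0.5249 -0.3152  0.1264]
 [ 0.5147 -0.3132  0.1317]
 [ 0.5238 -0.3288  0.1357]
 [ 0.5185 -0.3176  0.1404]]
```

```bash
cat >> h.py <<'E'
def pose():
    s=r.get_state(); return np.array(s['tcp_pos']),Ro.from_euler('xyz',s['eef_rot'],degrees=True)
A=np.radians(7.0); MO=np.array([.5325,.2252,0.])
def modpose(tip,th,grasp=(0,.032,.042),O=MO,a=A,back=0.):
    """tool pose (TCP pos, rot) holding module tipped by tip deg, th = tool angle below own -y"""
    t=np.radians(th);c,s=np.cos(t),np.sin(t)
    Rm=Ro.from_euler('z',a)*Ro.from_euler('x',tip,degrees=True)
    M=np.array([[0,-c,-s],[1,0,0],[0,-s,c]]).T   # columns tool x,y,z in module
    g=np.array(grasp)+(0.0188-back)*M[:,0]
    return O+Rm.apply(g), Rm*Ro.from_matrix(M)
def delta(p,R,n=1):
    p0,R0=pose(); d=R0.inv().apply(p-p0); w=np.degrees((R0.inv()*R).as_rotvec())
    print('t',np.round(d,4),'a',np.round(w,2),'| now',np.round(p0,4),'want',np.round(p,4))
def st():
    s=r.get_state();print('t%.2f'%s['time_s'],'j',np.round(s['joints'],1),'p',np.round(s['tcp_pos'],4),'F',np.round(s['contact_force'],1),'w%.4f'%s['gripper_width'])
E
python3 - <<'E'
from h import *
import pickle
t=pickle.load(open('top0.pkl','rb'));P=cloud(t)
for u,v in [(340,202),(341,202),(342,202),(350,201),(357,200),(119,180),(133,195),(300,112)]: print(u,v,np.round(P[v,u],3))
st()
p,R=modpose(0,50,back=.12);print('pre',p,R.as_matrix())
down=Ro.from_matrix(np.array([[0,0,-1],[1,0,0],[0,-1,0]]).T)
delta(np.array([.5,-.35,.30]),down)
E
```

```text
340 202 [ 0.519 -0.175 -0.006]
341 202 [ 0.518 -0.176  0.003]
342 202 [ 0.518 -0.179  0.002]
350 201 [ 0.521 -0.2    0.004]
357 200 [ 0.52  -0.213  0.032]
119 180 [0.578 0.416 0.005]
133 195 [0.537 0.377 0.005]
300 112 [ 0.72  -0.057  0.15 ]
t0.15 j [-55.6  20.6   0.6  -0.  -70.1 -16.5] p [ 0.2076 -0.6419  0.2258] F [ 0.2 -0.5  0.6] w0.0877
pre [0.52067257 0.32152671 0.1195237 ] [[ 7.83361039e-02  9.92546152e-01  9.33573333e-02]
 [-6.37996368e-01  1.21869343e-01 -7.60334464e-01]
 [-7.66044443e-01  5.55111512e-17  6.42787610e-01]]
t [-0.074   0.1879  0.368 ] a [ 1.0791e+02 -7.0000e-02 -4.0000e-02] | now [ 0.2076 -0.6419  0.2258] want [ 0.5  -0.35  0.3 ]
```

```bash
sed -i 's/M=np.array(.*$/M=np.array([[0,-c,-s],[-1,0,0],[0,s,-c]]).T/' h.py
cat >> h.py <<'E'
DOWN=Ro.from_matrix(np.array([[0,0,-1],[-1,0,0],[0,1,0]],float).T)
E
python3 - <<'E'
from h import *
p,R=modpose(0,40,back=.13);print('pre',p,np.linalg.det(R.as_matrix()))
delta(np.array([.5,-.35,.30]),DOWN)
E
```

```text
pre [0.51821885 0.34151067 0.11347798] 0.9999999999999998
t [-0.074   0.1879  0.368 ] a [-7.209e+01  4.000e-02 -7.000e-02] | now [ 0.2076 -0.6419  0.2258] want [ 0.5  -0.35  0.3 ]
```

```bash
python3 -m creep '[{"tx":-0.074,"ty":0.02,"tz":0.05,"ax":-8},{"tx":-0.074,"ty":0.05,"tz":0.1,"ax":-16},{"tx":-0.074,"ty":0.08,"tz":0.15,"ax":-24},{"tx":-0.074,"ty":0.1,"tz":0.2,"ax":-32},{"tx":-0.074,"ty":0.12,"tz":0.25,"ax":-40}]' && python3 -c "
from h import *
st();delta(np.array([.55,-.1,.30]),DOWN)"
```

```text
invalid input
```

```bash
python3 -m creep '[{"ax":-8,"ay":0,"az":0,"tx":-0.074,"ty":0.02,"tz":0.05,"fingers":0.087},{"ax":-16,"ay":0,"az":0,"tx":-0.074,"ty":0.05,"tz":0.1,"fingers":0.087},{"ax":-24,"ay":0,"az":0,"tx":-0.074,"ty":0.08,"tz":0.15,"fingers":0.087},{"ax":-32,"ay":0,"az":0,"tx":-0.074,"ty":0.1,"tz":0.2,"fingers":0.087},{"ax":-40,"ay":0,"az":0,"tx":-0.074,"ty":0.12,"tz":0.25,"fingers":0.087}]' && python3 -c "
from h import *
st();delta(np.array([.55,-.1,.30]),DOWN)"
```

```text
time_s: 0.65
tcp_pos: [0.3701, -0.4845, 0.2995]
eef_rot: [-89.2, 89.9, -31.0]
contact_force: [0.4, -1.1, 0.3]
gripper_width: 0.0871
t0.65 j [-34.3  12.3  -1.3  -0.  -76.3   2.5] p [ 0.3701 -0.4845  0.2995] F [ 0.4 -1.1  0.3] w0.0871
t [-0.0006  0.0496  0.4216] a [-3.177e+01 -2.000e-02  6.000e-02] | now [ 0.3701 -0.4845  0.2995] want [ 0.55 -0.1   0.3 ]
```

```bash
python3 -m creep '[{"ax":-8,"ay":0,"az":0,"tx":0,"ty":0.01,"tz":0.05,"fingers":0.087},{"ax":-16,"ay":0,"az":0,"tx":0,"ty":0.02,"tz":0.1,"fingers":0.087},{"ax":-24,"ay":0,"az":0,"tx":0,"ty":0.03,"tz":0.15,"fingers":0.087},{"ax":-32,"ay":0,"az":0,"tx":0,"ty":0.03,"tz":0.2,"fingers":0.087},{"ax":-32,"ay":0,"az":0,"tx":0,"ty":0.03,"tz":0.25,"fingers":0.087}]' && python3 -c "
from h import *
st();delta(np.array([.53,.2,.30]),DOWN);p,R=modpose(0,40,back=.2);delta(p,R)"
```

```text
time_s: 1.15
tcp_pos: [0.4753, -0.2587, 0.2991]
eef_rot: [-92.5, 90.0, -2.3]
contact_force: [1.2, -0.9, 0.3]
gripper_width: 0.0866
t1.15 j [ -7.8   5.5  -9.5  -0.  -74.9   8. ] p [ 0.4753 -0.2587  0.2991] F [ 1.2 -0.9  0.3] w0.0866
t [-0.0009 -0.0564  0.4585] a [ 0.21 -0.    0.04] | now [ 0.4753 -0.2587  0.2991] want [0.53 0.2  0.3 ]
t [ 0.1406 -0.0388  0.6533] a [-6.36 49.94 -2.93] | now [ 0.4753 -0.2587  0.2991] want [0.5117 0.3947 0.1585]
```

```bash
python3 -m creep '[{"ax":0,"ay":0,"az":0,"tx":0,"ty":-0.01,"tz":0.05,"fingers":0.087},{"ax":0,"ay":0,"az":0,"tx":0,"ty":-0.02,"tz":0.1,"fingers":0.087},{"ax":0,"ay":0,"az":0,"tx":0,"ty":-0.03,"tz":0.15,"fingers":0.087},{"ax":0,"ay":0,"az":0,"tx":0,"ty":-0.04,"tz":0.2,"fingers":0.087},{"ax":0,"ay":0,"az":0,"tx":0,"ty":-0.05,"tz":0.25,"fingers":0.087}]' && python3 -m creep '[{"ax":0,"ay":8,"az":0,"tx":0,"ty":0,"tz":0.05,"fingers":0.087},{"ax":0,"ay":16,"az":0,"tx":0,"ty":0,"tz":0.1,"fingers":0.087},{"ax":0,"ay":24,"az":0,"tx":0,"ty":0,"tz":0.15,"fingers":0.087},{"ax":0,"ay":32,"az":0,"tx":0,"ty":0,"tz":0.2,"fingers":0.087},{"ax":0,"ay":40,"az":0,"tx":0,"ty":0,"tz":0.25,"fingers":0.087}]' && python3 -c "
from h import *
st();p,R=modpose(0,40,back=.17);delta(p,R)"
```

```text
time_s: 1.65
tcp_pos: [0.5242, -0.0135, 0.2989]
eef_rot: [-57.9, 90.0, 32.1]
contact_force: [1.1, -0.7, 0.8]
gripper_width: 0.0868
time_s: 2.15
tcp_pos: [0.5242, 0.2318, 0.3001]
eef_rot: [-179.7, 49.8, -89.8]
contact_force: [3.6, -0.8, 0.7]
gripper_width: 0.0869
t2.15 j [ 57.   23.9  -4.5  20.9 -96.4 -61.2] p [0.5242 0.2318 0.3001] F [ 3.6 -0.8  0.7] w0.0869
t [0.0323 0.0102 0.2109] a [-5.07  9.75 -4.82] | now [0.5242 0.2318 0.3001] want [0.5145 0.3719 0.1392]
```

```bash
python3 -m creep '[{"ax":-2,"ay":4,"az":-2,"tx":0,"ty":0,"tz":0.05,"fingers":0.087},{"ax":-4,"ay":8,"az":-4,"tx":0.01,"ty":0.005,"tz":0.1,"fingers":0.087},{"ax":-5,"ay":9.8,"az":-4.8,"tx":0.02,"ty":0.01,"tz":0.15,"fingers":0.087},{"ax":-5,"ay":9.8,"az":-4.8,"tx":0.032,"ty":0.01,"tz":0.2,"fingers":0.087},{"ax":-5,"ay":9.8,"az":-4.8,"tx":0.032,"ty":0.01,"tz":0.211,"fingers":0.087}]' && python3 - <<'E'
from h import *
st();p,R=modpose(0,40,back=.17);delta(p,R);p,R=modpose(0,40);delta(p,R)
cap('wrist','w1.png');cap('side','s1.png')
E
```

```text
time_s: 2.65
tcp_pos: [0.5131, 0.3713, 0.1327]
eef_rot: [179.5, 39.8, -83.4]
contact_force: [0.5, -1.0, -0.5]
gripper_width: 0.0869
t2.65 j [ 66.5  42.8  -0.7  22.7 -92.4 -68.1] p [0.5131 0.3713 0.1327] F [ 0.5 -1.  -0.5] w0.0869
t [-0.0045 -0.0014 -0.0047] a [ 0.29 -0.16 -0.3 ] | now [0.5131 0.3713 0.1327] want [0.5145 0.3719 0.1392]
t [ 0.1655 -0.0023 -0.0042] a [ 0.29 -0.16 -0.3 ] | now [0.5131 0.3713 0.1327] want [0.5304 0.2427 0.0299]
```

View pics/w1.png

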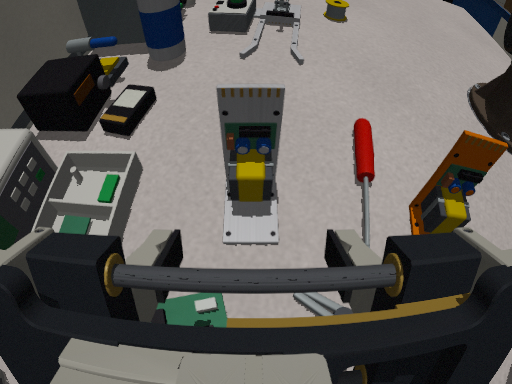

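View pics/s1.png

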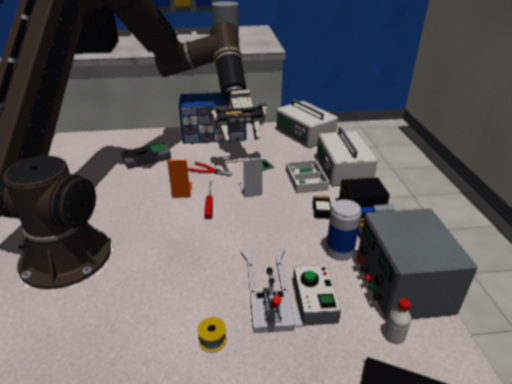

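The wrist view shows the grey module centred at (252,165), the yellow winding at (252,178), and the fixture beyond it. The approach line is clear.

```bash
python3 -m creep '[{"ax":0,"ay":0,"az":0,"tx":0.03,"ty":-0.002,"tz":-0.004,"fingers":0.087},{"ax":0,"ay":0,"az":0,"tx":0.06,"ty":-0.002,"tz":-0.004,"fingers":0.087},{"ax":0,"ay":0,"az":0,"tx":0.09,"ty":-0.002,"tz":-0.004,"fingers":0.087},{"ax":0,"ay":0,"az":0,"tx":0.12,"ty":-0.002,"tz":-0.004,"fingers":0.087},{"ax":0,"ay":0,"az":0,"tx":0.135,"ty":-0.002,"tz":-0.004,"fingers":0.087}]' && python3 - <<'E'
from h import *
st();p,R=modpose(0,40);delta(p,R)
cap('wrist','w2.png')
E
```

```text
time_s: 3.25
tcp_pos: [0.5295, 0.2627, 0.0556]
eef_rot: [179.9, 40.2, -83.4]
contact_force: [0.2, -0.1, 0.6]
gripper_width: 0.0867
t3.25 j [ 61.3  41.8 -16.2  26.9 -77.4 -71.6] p [0.5295 0.2627 0.0556] F [ 0.2 -0.1  0.6] w0.0867
t [0.0318 0.0014 0.0067] a [-0.11  0.24 -0.31] | now [0.5295 0.2627 0.0556] want [0.5304 0.2427 0.0299]
```

View pics/w2.png

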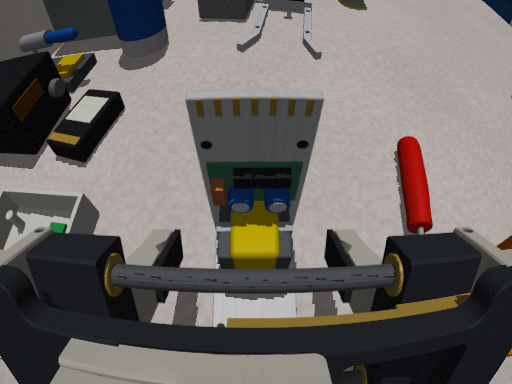

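```bash
python3 -m creep '[{"ax":0,"ay":0,"az":0,"tx":0.01,"ty":0.001,"tz":0.003,"fingers":0.087},{"ax":0,"ay":0,"az":0,"tx":0.01,"ty":0.001,"tz":0.003,"fingers":0.087}]' && python3 - <<'E'
from h import *
st();p,R=modpose(0,40);delta(p,R)
E
```

```text
time_s: 3.5
tcp_pos: [0.5291, 0.2596, 0.0461]
eef_rot: [179.9, 40.2, -83.3]
contact_force: [0.3, 0.4, -0.3]
gripper_width: 0.0869
t3.50 j [ 61.2  42.3 -16.9  27.2 -76.3 -72. ] p [0.5291 0.2596 0.0461] F [ 0.3  0.4 -0.3] w0.0869
t [0.0234 0.0008 0.0014] a [-0.04  0.23 -0.2 ] | now [0.5291 0.2596 0.0461] want [0.5304 0.2427 0.0299]
```

```bash
python3 -m creep '[{"ax":0,"ay":0,"az":0,"tx":0.01,"ty":0.001,"tz":0.001,"fingers":0.087},{"ax":0,"ay":0,"az":0,"tx":0.022,"ty":0.001,"tz":0.001,"fingers":0.087},{"ax":0,"ay":0,"az":0,"tx":0.022,"ty":0.001,"tz":0.001,"fingers":0.06},{"ax":0,"ay":0,"az":0,"tx":0.022,"ty":0.001,"tz":0.001,"fingers":0.045},{"ax":0,"ay":0,"az":0,"tx":0.022,"ty":0.001,"tz":0.001,"fingers":0.042}]' 30 && python3 - <<'E'
from h import *
st();p,R=modpose(0,40);delta(p,R)
E
```

```text
time_s: 4.0
tcp_pos: [0.53, 0.2439, 0.031]
eef_rot: [179.9, 40.2, -83.2]
contact_force: [-0.2, 0.3, 0.2]
gripper_width: 0.0688
t4.00 j [ 60.4  42.7 -19.2  28.1 -73.8 -72.9] p [0.53   0.2439 0.031 ] F [-0.2  0.3  0.2] w0.0688
t [ 0.0016 -0.0002 -0.    ] a [ 0.    0.21 -0.18] | now [0.53   0.2439 0.031 ] want [0.5304 0.2427 0.0299]
```

```bash
python3 -m creep '[{"ax":0,"ay":0,"az":0,"tx":0,"ty":0,"tz":0,"fingers":0.035},{"ax":0,"ay":0,"az":0,"tx":0,"ty":0,"tz":0,"fingers":0.035},{"ax":0,"ay":0,"az":0,"tx":0,"ty":0,"tz":0,"fingers":0.035},{"ax":0,"ay":0,"az":0,"tx":0,"ty":0,"tz":0,"fingers":0.035},{"ax":0,"ay":0,"az":0,"tx":0,"ty":0,"tz":0,"fingers":0.035}]' 40 && python3 - <<'E'
from h import *
st();p,R=modpose(0,40);delta(p,R)
cap('wrist','w3.png')
E
```

```text
time_s: 4.5
tcp_pos: [0.53, 0.2438, 0.031]
eef_rot: [179.9, 40.2, -83.2]
contact_force: [0.7, 0.9, -0.3]
gripper_width: 0.0437
t4.50 j [ 60.4  42.7 -19.2  28.1 -73.8 -72.9] p [0.53   0.2438 0.031 ] F [ 0.7  0.9 -0.3] w0.0437
t [ 0.0016 -0.0002  0.    ] a [-0.01  0.22 -0.17] | now [0.53   0.2438 0.031 ] want [0.5304 0.2427 0.0299]
```

View pics/w3.png

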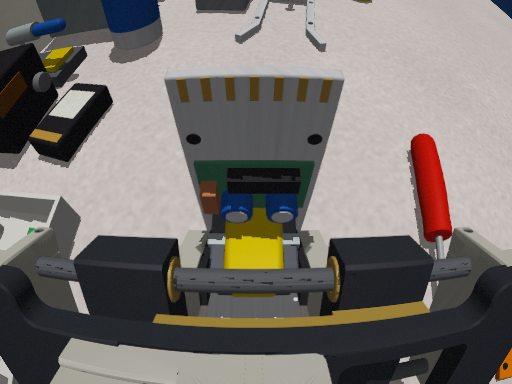

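```bash
python3 - <<'E'
from h import *
p,R=pose(); pc=R.inv().apply(MO-p);print('pc',np.round(pc,4))
ax=R.inv().apply([np.cos(A),np.sin(A),0]);print('axis',ax)
for f in (4,8,12,16,20):
    q=Ro.from_rotvec(np.radians(f)*ax);print(f,np.round(pc-q.apply(pc),4),np.round(f*ax,2))
E
```

```text
pc [ 0.0343 -0.0003  0.0115]
axis [-3.07016728e-03 -9.99995281e-01  1.11741650e-04]
4 [ 0.0009 -0.     -0.0024] [-0.01 -4.    0.  ]
8 [ 0.0019 -0.     -0.0047] [-0.02 -8.    0.  ]
12 [ 0.0031 -0.     -0.0069] [ -0.04 -12.     0.  ]
16 [ 0.0045 -0.     -0.009 ] [ -0.05 -16.     0.  ]
20 [ 0.006 -0.    -0.011] [ -0.06 -20.     0.  ]
```

```bash
python3 -m creep '[{"ax":0,"ay":-4,"az":0,"tx":0.0009,"ty":0,"tz":-0.0024,"fingers":0.035},{"ax":0,"ay":-8,"az":0,"tx":0.0019,"ty":0,"tz":-0.0047,"fingers":0.035},{"ax":0,"ay":-12,"az":0,"tx":0.0031,"ty":0,"tz":-0.0069,"fingers":0.035},{"ax":0,"ay":-16,"az":0,"tx":0.0045,"ty":0,"tz":-0.009,"fingers":0.035},{"ax":0,"ay":-20,"az":0,"tx":0.006,"ty":0,"tz":-0.011,"fingers":0.035}]' && python3 - <<'E'
from h import *
st();p,R=modpose(20,40);delta(p,R)
E
```

```text
time_s: 5.05
tcp_pos: [0.5311, 0.2322, 0.0351]
eef_rot: [179.8, 60.4, -83.4]
contact_force: [-1.4, 0.6, -5.1]
gripper_width: 0.0436
t5.05 j [ 54.9  31.8 -24.7  22.7 -58.5 -64.3] p [0.5311 0.2322 0.0351] F [-1.4  0.6 -5.1] w0.0436
t [ 0.0013 -0.0005 -0.0002] a [-0.07  0.42 -0.18] | now [0.5311 0.2322 0.0351] want [0.5317 0.2315 0.0341]
```

```bash
python3 -m creep '[{"ax":0,"ay":-4,"az":0,"tx":0.0009,"ty":0,"tz":-0.0024,"fingers":0.035},{"ax":0,"ay":-8,"az":0,"tx":0.0019,"ty":0,"tz":-0.0047,"fingers":0.035},{"ax":0,"ay":-12,"az":0,"tx":0.0031,"ty":0,"tz":-0.0069,"fingers":0.035},{"ax":0,"ay":-16,"az":0,"tx":0.0045,"ty":0,"tz":-0.009,"fingers":0.035},{"ax":0,"ay":-20,"az":0,"tx":0.006,"ty":0,"tz":-0.011,"fingers":0.035}]' && python3 - <<'E'
from h import *
st();p,R=modpose(40,40);delta(p,R)
cap('side','s2.png')
E
```

```text
time_s: 5.55
tcp_pos: [0.5319, 0.2189, 0.0351]
eef_rot: [178.9, 80.3, -84.3]
contact_force: [0.3, 0.3, -5.2]
gripper_width: 0.044
t5.55 j [ 46.7  24.3 -26.7  10.2 -45.8 -47.4] p [0.5319 0.2189 0.0351] F [ 0.3  0.3 -5.2] w0.0440
t [ 0.0008 -0.0014  0.0006] a [-0.16  0.34 -0.22] | now [0.5319 0.2189 0.0351] want [0.5332 0.2195 0.0342]
```

View pics/s2.png

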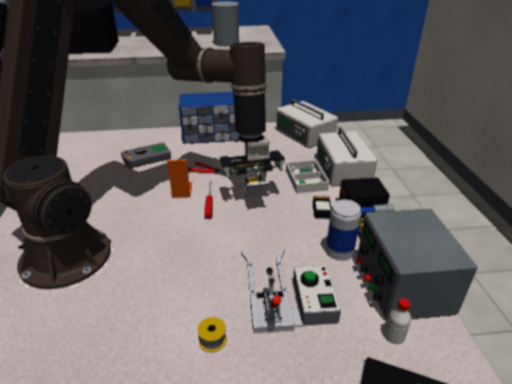

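The side view shows the module tipping in the gripper at (250,190), and it is turning cleanly.

```bash
python3 -m creep '[{"ax":0,"ay":-4,"az":0,"tx":0.0009,"ty":0,"tz":-0.0024,"fingers":0.035},{"ax":0,"ay":-8,"az":0,"tx":0.0019,"ty":0,"tz":-0.0047,"fingers":0.035},{"ax":0,"ay":-12,"az":0,"tx":0.0031,"ty":0,"tz":-0.0069,"fingers":0.035},{"ax":0,"ay":-16,"az":0,"tx":0.0045,"ty":0,"tz":-0.009,"fingers":0.035},{"ax":0,"ay":-20,"az":0,"tx":0.006,"ty":0,"tz":-0.011,"fingers":0.035}]' && python3 - <<'E'
from h import *
st();p,R=modpose(60,40);delta(p,R)
E
```

```text
time_s: 6.1
tcp_pos: [0.5329, 0.2075, 0.031]
eef_rot: [1.3, 79.7, 98.1]
contact_force: [-0.2, -0.2, -5.0]
gripper_width: 0.0437
t6.10 j [ 33.9  22.  -21.8 -13.8 -42.5 -17.2] p [0.5329 0.2075 0.031 ] F [-0.2 -0.2 -5. ] w0.0437
t [ 0.0008 -0.0018  0.0004] a [-0.19  0.32 -0.2 ] | now [0.5329 0.2075 0.031 ] want [0.5346 0.2082 0.0302]
```

```bash
python3 -m creep '[{"ax":0,"ay":-4,"az":0,"tx":0.0009,"ty":0,"tz":-0.0024,"fingers":0.035},{"ax":0,"ay":-8,"az":0,"tx":0.0019,"ty":0,"tz":-0.0047,"fingers":0.035},{"ax":0,"ay":-12,"az":0,"tx":0.0031,"ty":0,"tz":-0.0069,"fingers":0.035},{"ax":0,"ay":-16,"az":0,"tx":0.0045,"ty":0,"tz":-0.009,"fingers":0.035},{"ax":0,"ay":-20,"az":0,"tx":0.006,"ty":0,"tz":-0.011,"fingers":0.035}]' && python3 - <<'E'
from h import *
st();p,R=modpose(80,40);delta(p,R);p,R=modpose(90,40);delta(p,R)
cap('wrist','w4.png');cap('side','s3.png')
E
```

```text
time_s: 6.6
tcp_pos: [0.5346, 0.1979, 0.0233]
eef_rot: [0.4, 59.6, 97.2]
contact_force: [0.5, -0.2, -6.5]
gripper_width: 0.0439
t6.60 j [ 16.3  25.8 -14.2 -39.3 -52.   15.9] p [0.5346 0.1979 0.0233] F [ 0.5 -0.2 -6.5] w0.0439
t [ 0.0012 -0.0012  0.0004] a [-0.22  0.36 -0.08] | now [0.5346 0.1979 0.0233] want [0.5357 0.199  0.0225]
t [ 0.0036 -0.0012 -0.0051] a [-0.22 -9.64 -0.06] | now [0.5346 0.1979 0.0233] want [0.5361 0.1955 0.0176]
```

View pics/w4.png

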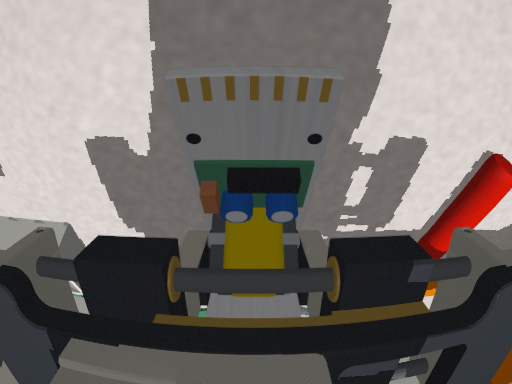

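View pics/s3.png

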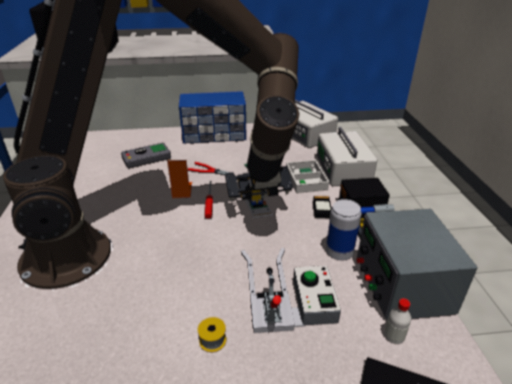

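The wrist view matches the one at the grip (nose edge at row 75, winding at (253,255)), so nothing slipped. Now the last 10 degrees, slower.

```bash
python3 -m creep '[{"ax":0,"ay":-2,"az":0,"tx":0.0005,"ty":0,"tz":-0.0012,"fingers":0.035},{"ax":0,"ay":-4,"az":0,"tx":0.001,"ty":0,"tz":-0.0023,"fingers":0.035},{"ax":0,"ay":-6,"az":0,"tx":0.0016,"ty":0,"tz":-0.0034,"fingers":0.035},{"ax":0,"ay":-8,"az":0,"tx":0.0022,"ty":0,"tz":-0.0045,"fingers":0.035},{"ax":0,"ay":-9.6,"az":0,"tx":0.0028,"ty":0,"tz":-0.0054,"fingers":0.035}]' && python3 - <<'E'
from h import *
st();print(r.get_state()['moment']);p,R=modpose(90,40);delta(p,R)
E
```

```text
time_s: 7.2
tcp_pos: [0.5349, 0.1946, 0.018]
eef_rot: [0.4, 50.3, 97.2]
contact_force: [-0.2, -0.8, -3.9]
gripper_width: 0.044
t7.20 j [  8.4  29.6 -11.5 -48.3 -58.9  28.1] p [0.5349 0.1946 0.018 ] F [-0.2 -0.8 -3.9] w0.0440
[-3.10861524 -0.03161495  0.2335655 ]
t [ 0.0007 -0.0014  0.0003] a [-0.25 -0.25 -0.1 ] | now [0.5349 0.1946 0.018 ] want [0.5361 0.1955 0.0176]
```

```bash
python3 -m creep '[{"ax":0,"ay":-0.5,"az":0,"tx":0.0006,"ty":0,"tz":-0.0003,"fingers":0.035},{"ax":0,"ay":-0.5,"az":0,"tx":0.0008,"ty":0,"tz":0.0,"fingers":0.035},{"ax":0,"ay":-0.5,"az":0,"tx":0.0008,"ty":0,"tz":0.0,"fingers":0.035}]' && python3 - <<'E'
from h import *
st();p,R=pose();print(np.round(R.as_matrix(),3))
d=cap('top','t3.png');P=cloud(d)
s=cap('side','s4.png')
cv2.imwrite('pics/t3c.png',cv2.resize(d['pixels'][130:250,150:400],None,fx=3,fy=3))
cv2.imwrite('pics/s4c.png',cv2.resize(s['pixels'][120:300,180:360],None,fx=3,fy=3))
E
```

```text
time_s: 7.5
tcp_pos: [0.5354, 0.1953, 0.0177]
eef_rot: [0.2, 49.8, 97.0]
contact_force: [-0.4, -0.6, -4.5]
gripper_width: 0.0438
t7.50 j [  8.1  29.9 -11.4 -48.7 -59.1  28.6] p [0.5354 0.1953 0.0177] F [-0.4 -0.6 -4.5] w0.0438
[[-0.079 -0.993 -0.089]
 [ 0.641 -0.119  0.759]
 [-0.764  0.003  0.645]]
```

View pics/t3c.png

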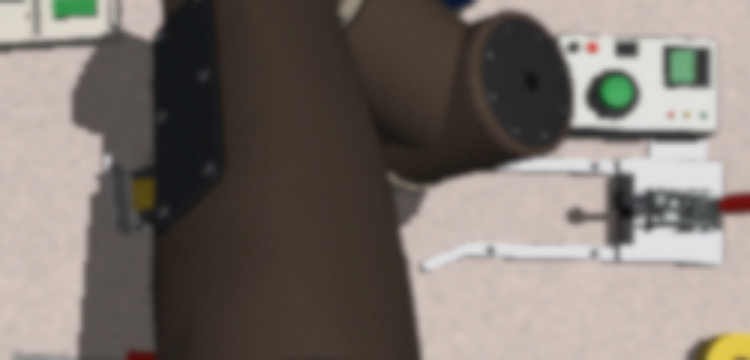

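View pics/s4c.png

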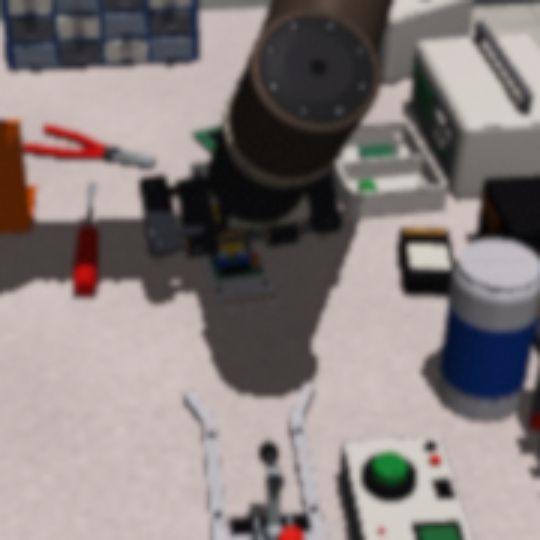

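```bash
python3 -m creep '[{"ax":0,"ay":0,"az":0,"tx":0.0004,"ty":0,"tz":-0.0003,"fingers":0.035},{"ax":0,"ay":0,"az":0,"tx":0.0008,"ty":0,"tz":-0.0007,"fingers":0.035},{"ax":0,"ay":0,"az":0,"tx":0.0008,"ty":0,"tz":-0.0007,"fingers":0.035}]' && python3 - <<'E'
from h import *
st();print(r.get_state()['moment'])
E
```

```text
time_s: 7.9
tcp_pos: [0.5354, 0.1957, 0.0177]
eef_rot: [0.2, 49.7, 97.0]
contact_force: [-3.5, -0.5, 5.6]
gripper_width: 0.0438
t7.90 j [  8.1  29.9 -11.4 -48.9 -59.2  28.8] p [0.5354 0.1957 0.0177] F [-3.5 -0.5  5.6] w0.0438
[-1.6839582  0.6654102  0.5917946]
```

```bash
cat >> h.py <<'E'
FY=np.radians(-1.9);F0=np.array([.523,-.2126,0]);FR=Ro.from_euler('z',FY)
E
python3 - <<'E'
from h import *
t=__import__('pickle').load(open('top0.pkl','rb'));print('spindle',world(t,340,202,.09))
p,R=pose(); pc=np.array([.0343,-.0003,.0115]);c=p+R.apply(pc);print(c)
ct=F0+FR.apply([0,.29,0]);ct[2]=c[2]
for f in np.linspace(.1,1,10):
    q=Ro.from_euler('z',-8.9*f,degrees=True)
    p1=c+(ct-c)*f+q.apply(p-c)
    if f<=.51: d=R.inv().apply(p1-p);w=np.degrees((R.inv()*(q*R)).as_rotvec());print(np.round(d,4),np.round(w,2))
print(np.round(p1,4),(q*R).as_euler('xyz',degrees=True))
E
```

```text
spindle [ 0.50947247 -0.15852652  0.09      ]
[ 0.5319508   0.22643112 -0.00098574]
[-0.0096  0.0022 -0.0113] [ 0.68 -0.   -0.58]
[-0.0192  0.0044 -0.0226] [ 1.36 -0.   -1.15]
[-0.0287  0.0066 -0.0339] [ 2.04 -0.01 -1.73]
[-0.0383  0.0088 -0.0451] [ 2.71 -0.01 -2.3 ]
[-0.0479  0.011  -0.0564] [ 3.39 -0.01 -2.88]
[0.5313 0.0463 0.0177] [ 0.17740923 49.6651107  88.12405505]
```

```bash
python3 -m creep '[{"ax":0.68,"ay":0,"az":-0.58,"tx":-0.0096,"ty":0.0022,"tz":-0.0113,"fingers":0.035},{"ax":1.36,"ay":0,"az":-1.15,"tx":-0.0192,"ty":0.0044,"tz":-0.0226,"fingers":0.035},{"ax":2.04,"ay":0,"az":-1.73,"tx":-0.0287,"ty":0.0066,"tz":-0.0339,"fingers":0.035},{"ax":2.71,"ay":0,"az":-2.3,"tx":-0.0383,"ty":0.0088,"tz":-0.0451,"fingers":0.035},{"ax":3.39,"ay":0,"az":-2.88,"tx":-0.0479,"ty":0.011,"tz":-0.0564,"fingers":0.035}]' && python3 - <<'E'
from h import *
st();print(r.get_state()['eef_rot'],r.get_state()['moment'])
R1=Ro.from_euler('xyz',[.18,49.7,88.1],degrees=True);delta(np.array([.5313,.0463,.0177]),R1)
E
```

```text
time_s: 8.4
tcp_pos: [0.5339, 0.1198, 0.0177]
eef_rot: [0.1, 49.7, 92.4]
contact_force: [0.3, 5.1, 3.5]
gripper_width: 0.0437
t8.40 j [  0.4  29.4 -12.7 -48.1 -60.4  31.4] p [0.5339 0.1198 0.0177] F [0.3 5.1 3.5] w0.0437
[ 0.10108714 49.65304436 92.38112031] [-0.38628321 -0.25894628  0.08521427]
t [-0.0475  0.0055 -0.0559] a [ 3.34  0.04 -2.77] | now [0.5339 0.1198 0.0177] want [0.5313 0.0463 0.0177]
```

```bash
python3 -m creep '[{"ax":0.67,"ay":0,"az":-0.56,"tx":-0.0095,"ty":0.0012,"tz":-0.0112,"fingers":0.035},{"ax":1.34,"ay":0,"az":-1.12,"tx":-0.019,"ty":0.0024,"tz":-0.0224,"fingers":0.035},{"ax":2.0,"ay":0,"az":-1.68,"tx":-0.0285,"ty":0.0034,"tz":-0.0336,"fingers":0.035},{"ax":2.67,"ay":0,"az":-2.24,"tx":-0.038,"ty":0.0045,"tz":-0.0447,"fingers":0.035},{"ax":3.34,"ay":0,"az":-2.8,"tx":-0.0475,"ty":0.0055,"tz":-0.0559,"fingers":0.035}]' && python3 - <<'E'
from h import *
st();print(r.get_state()['eef_rot'],r.get_state()['moment'])
p,R=pose();c=p+R.apply([.0343,-.0003,.0115]);print('corner fix',FR.inv().apply(c-F0))
s=cap('side');w=cap('wrist','w5.png')
cv2.imwrite('pics/s5c.png',cv2.resize(s['pixels'][170:340,190:370],None,fx=3.3,fy=3.3))
E
```

```text
time_s: 8.9
tcp_pos: [0.5312, 0.0463, 0.0177]
eef_rot: [0.2, 49.7, 88.1]
contact_force: [0.2, 5.6, 3.4]
gripper_width: 0.0435
t8.90 j [ -7.2  29.5 -13.  -46.9 -61.9  33.5] p [0.5312 0.0463 0.0177] F [0.2 5.6 3.4] w0.0435
[ 0.17918542 49.6574215  88.07858658] [-0.30020397 -0.13149482  0.16648693]
corner fix [-7.20365838e-05  2.89953362e-01 -9.95989367e-04]
```

View pics/s5c.png

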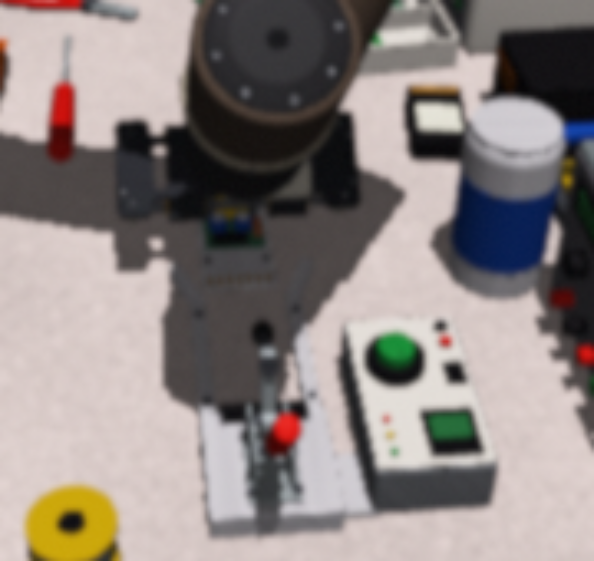

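View pics/w5.png

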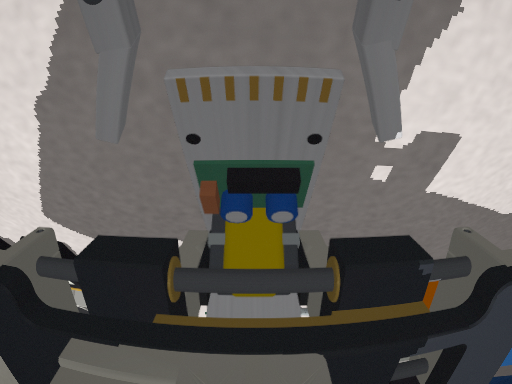

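```bash
python3 - <<'E'
from h import *
w=cv2.imread('pics/w5.png');cv2.imwrite('pics/w5c.png',cv2.resize(w[0:150,70:430],None,fx=2.2,fy=2.2,interpolation=cv2.INTER_CUBIC))
E
```

```text
(no output)
```

View pics/w5c.png

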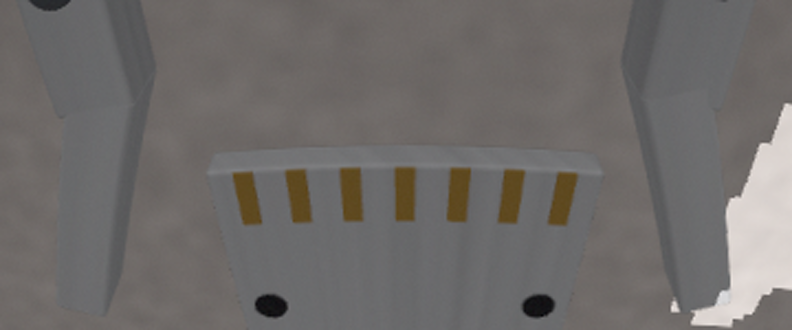

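```bash
cat >> h.py <<'E'
TC=np.array([[-8.55686653e-06,-3.00540409e-01,9.53769082e-01,-1.57773663e-01],[9.99999308e-01,-1.12488039e-03,-3.45487350e-04,-9.69513633e-04],[1.17670905e-03,9.53768419e-01,3.00540211e-01,-8.22780820e-02],[0,0,0,1]])
def wray(u,v,z,p,R,f=297.3186,cx=253.2476,cy=193.3234):
    x,y=u-cx,v-cy;rr=np.hypot(x,y);a=rr/f
    d=np.array([np.sin(a)*x/rr,np.sin(a)*y/rr,np.cos(a)])
    C=p+R.apply(TC[:3,3]);w=R.apply(TC[:3,:3]@d)
    return C+w*(z-C[2])/w[2]
E
python3 - <<'E'
from h import *
p,R=pose()
for n,u,v,z in [('Ljt',131.4,47.3,.012),('Rjt',361.8,43.2,.012),('Ljb',140.5,31.8,0),('Rjb',352.7,29.5,0),('noseL',166.4,78.2,.006),('noseR',342.7,78.2,.006),('holeL',193.5,139,.006),('holeR',314.5,139,.006),('Lin',117.7,1,.012)]:
    q=wray(u,v,z,p,R);print(n,np.round(q,4),'fix',np.round(FR.inv().apply(q-F0),4))
E
```

```text
Ljt [ 0.5615 -0.083   0.012 ] fix [0.0342 0.1308 0.012 ]
Rjt [ 0.4974 -0.0813  0.012 ] fix [-0.0299  0.1304  0.012 ]
Ljb [ 0.5626 -0.082   0.    ] fix [0.0353 0.1319 0.    ]
Rjb [ 0.4966 -0.0796 -0.    ] fix [-0.0308  0.132  -0.    ]
noseL [ 0.5561 -0.0665  0.006 ] fix [0.0283 0.1472 0.006 ]
noseR [ 0.4989 -0.0643  0.006 ] fix [-0.029   0.1474  0.006 ]
holeL [ 0.5526 -0.0364  0.006 ] fix [0.0237 0.1771 0.006 ]
holeR [ 0.505  -0.0345  0.006 ] fix [-0.0239  0.1774  0.006 ]
Lin [ 0.5613 -0.0979  0.012 ] fix [0.0344 0.1159 0.012 ]
```

```bash
sed -i 's/F0=np.array(\[.523,/F0=np.array([.5252,/' h.py; python3 - <<'E'
from h import *
p,R=pose();C=p+R.apply(TC[:3,3]);print('cam fix',FR.inv().apply(C-F0))
delta(p+FR.apply([.0025,-.006,0]),R);delta(p+FR.apply([.0025,-.024,0]),R)
E
```

```text
cam fix [-0.00210881  0.09214563  0.08497431]
t [-0.0039 -0.0025 -0.0046] a [0. 0. 0.] | now [0.531  0.0442 0.0177] want [0.5333 0.0381 0.0177]
t [-0.0155 -0.0026 -0.0183] a [0. 0. 0.] | now [0.531  0.0442 0.0177] want [0.5328 0.0201 0.0177]
```

```bash
python3 -m creep '[{"ax":0,"ay":0,"az":0,"tx":-0.002,"ty":-0.0012,"tz":-0.0023,"fingers":0.035},{"ax":0,"ay":0,"az":0,"tx":-0.0039,"ty":-0.0025,"tz":-0.0046,"fingers":0.035},{"ax":0,"ay":0,"az":0,"tx":-0.006,"ty":-0.0025,"tz":-0.007,"fingers":0.035},{"ax":0,"ay":0,"az":0,"tx":-0.008,"ty":-0.0025,"tz":-0.0095,"fingers":0.035},{"ax":0,"ay":0,"az":0,"tx":-0.008,"ty":-0.0025,"tz":-0.0095,"fingers":0.035}]' && python3 - <<'E'
from h import *
st();p,R=pose();c=p+R.apply([.0343,-.0003,.0115]);print('corner fix',FR.inv().apply(c-F0))
w=cap('wrist','w6.png')
cv2.imwrite('pics/w6c.png',cv2.resize(w['pixels'][0:150,70:430],None,fx=2.2,fy=2.2,interpolation=cv2.INTER_CUBIC))
E
```

```text
time_s: 9.5
tcp_pos: [0.533, 0.0343, 0.0177]
eef_rot: [0.2, 49.7, 88.2]
contact_force: [-1.4, 4.2, 6.0]
gripper_width: 0.0438
t9.50 j [ -8.3  29.9 -12.3 -46.4 -62.7  33.9] p [0.533  0.0343 0.0177] F [-1.4  4.2  6. ] w0.0438
corner fix [-8.77242512e-05  2.77985556e-01 -1.01601198e-03]
```

View pics/w6c.png

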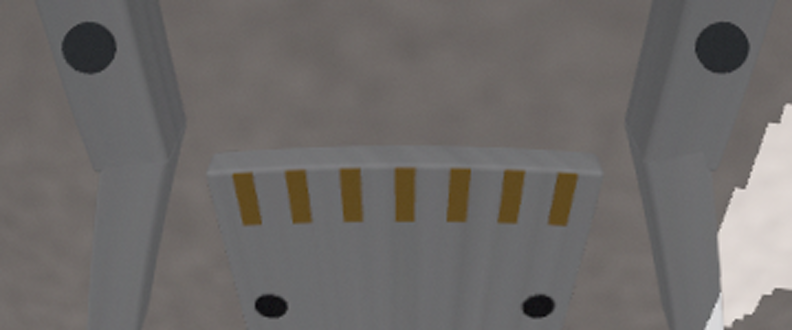

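```bash
python3 -m creep '[{"ax":0,"ay":0,"az":0,"tx":0,"ty":0,"tz":0,"fingers":0.05},{"ax":0,"ay":0,"az":0,"tx":0,"ty":0,"tz":0,"fingers":0.07},{"ax":0,"ay":0,"az":0,"tx":0,"ty":0,"tz":0,"fingers":0.085},{"ax":0,"ay":0,"az":0,"tx":0,"ty":0,"tz":0,"fingers":0.085},{"ax":0,"ay":0,"az":0,"tx":0,"ty":0,"tz":0,"fingers":0.085}]' && python3 -c "
from h import *
st()"
```

```text
time_s: 10.05
tcp_pos: [0.5331, 0.0343, 0.0169]
eef_rot: [0.2, 49.7, 88.2]
contact_force: [-0.1, -0.4, 1.3]
gripper_width: 0.0764
t10.05 j [ -8.2  30.  -12.3 -46.3 -62.6  33.9] p [0.5331 0.0343 0.0169] F [-0.1 -0.4  1.3] w0.0764
```

```bash
python3 -m creep '[{"ax":0,"ay":0,"az":0,"tx":0,"ty":0,"tz":0,"fingers":0.087},{"ax":0,"ay":0,"az":0,"tx":-0.015,"ty":0,"tz":0.013,"fingers":0.087},{"ax":0,"ay":0,"az":0,"tx":-0.045,"ty":0,"tz":0.039,"fingers":0.087},{"ax":0,"ay":0,"az":0,"tx":-0.08,"ty":0,"tz":0.067,"fingers":0.087},{"ax":0,"ay":0,"az":0,"tx":-0.115,"ty":0,"tz":0.097,"fingers":0.087}]' && python3 - <<'E'
from h import *
st()
D=FR*DOWN
delta(F0+FR.apply([0,.36,.17]),D)
E
```

```text
time_s: 10.55
tcp_pos: [0.533, 0.0341, 0.1687]
eef_rot: [0.3, 49.7, 88.3]
contact_force: [1.3, 0.5, 0.6]
gripper_width: 0.0871
t10.55 j [ -7.2  17.8  -7.6 -41.9 -74.3  20.5] p [0.533  0.0341 0.1687] F [1.3 0.5 0.6] w0.0871
t [ 0.0722 -0.0002  0.0872] a [-0.14 40.26 -0.19] | now [0.533  0.0341 0.1687] want [0.5371 0.1472 0.17  ]
```

```bash
python3 -m creep '[{"ax":0,"ay":8.2,"az":0,"tx":0.015,"ty":0,"tz":0.018,"fingers":0.03},{"ax":0,"ay":16.4,"az":0,"tx":0.03,"ty":0,"tz":0.036,"fingers":0.03},{"ax":0,"ay":24.5,"az":0,"tx":0.045,"ty":0,"tz":0.053,"fingers":0.03},{"ax":0,"ay":32.5,"az":0,"tx":0.06,"ty":0,"tz":0.07,"fingers":0.03},{"ax":-0.1,"ay":40.3,"az":-0.2,"tx":0.072,"ty":0,"tz":0.087,"fingers":0.03}]' && python3 - <<'E'
from h import *
st()
D=FR*DOWN
t=cap('top','t4.png')
cv2.imwrite('pics/t4c.png',cv2.resize(t['pixels'][130:250,180:430],None,fx=3,fy=3,interpolation=cv2.INTER_CUBIC))
cap('wrist','w7.png')
delta(F0+FR.apply([0,.345,.045]),D)
E
```

```text
time_s: 11.05
tcp_pos: [0.5379, 0.1487, 0.1706]
eef_rot: [-122.7, 89.6, -34.6]
contact_force: [1.3, -1.6, 0.1]
gripper_width: 0.0525
t11.05 j [ 35.8  12.  -19.2   0.5 -58.7 -38. ] p [0.5379 0.1487 0.1706] F [ 1.3 -1.6  0.1] w0.0525
t [ 0.1242  0.0003 -0.0205] a [ 0.51 -0.29  0.19] | now [0.537  0.1534 0.1691] want [0.5366 0.1322 0.045 ]
```

View pics/t4c.png

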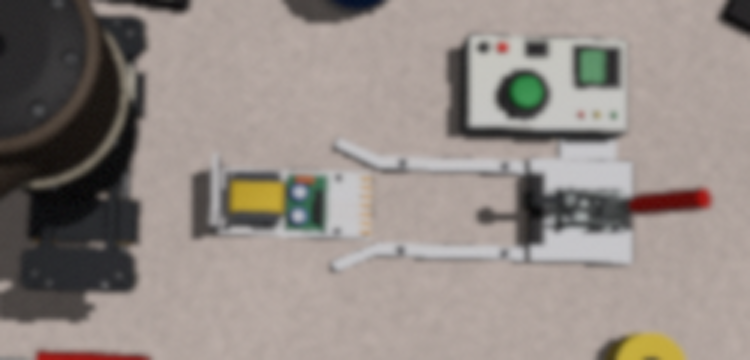

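View pics/w7.png

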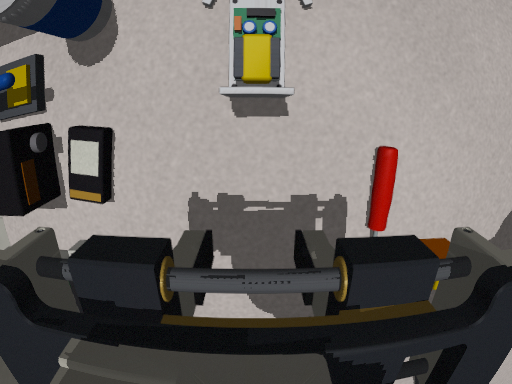

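The top view shows the module flat at (290,205) in the crop, its nose in the mouth and lined up with the lane. I'll go down behind the end plate and push.

```bash
python3 -m creep '[{"ax":0.5,"ay":-0.3,"az":0.2,"tx":0.03,"ty":0,"tz":-0.004,"fingers":0.03},{"ax":0.5,"ay":-0.3,"az":0.2,"tx":0.06,"ty":0,"tz":-0.01,"fingers":0.03},{"ax":0.5,"ay":-0.3,"az":0.2,"tx":0.09,"ty":0,"tz":-0.015,"fingers":0.03},{"ax":0.5,"ay":-0.3,"az":0.2,"tx":0.124,"ty":0,"tz":-0.02,"fingers":0.03},{"ax":0.5,"ay":-0.3,"az":0.2,"tx":0.124,"ty":0,"tz":-0.02,"fingers":0.03}]' && python3 - <<'E'
from h import *
st();p,R=pose();print(FR.inv().apply(p-F0))
D=FR*DOWN
delta(F0+FR.apply([0,.295,.045]),D)
E
```

```text
time_s: 11.65
tcp_pos: [0.5337, 0.1246, 0.0409]
eef_rot: [81.6, 89.4, 169.1]
contact_force: [-0.9, -0.5, -0.7]
gripper_width: 0.0301
t11.65 j [ 33.3  20.1 -27.7  -0.6 -42.6 -35.5] p [0.5337 0.1246 0.0409] F [-0.9 -0.5 -0.7] w0.0301
[-0.00269344  0.33730016  0.0408657 ]
t [-0.0042 -0.0031 -0.0423] a [-0.65  0.08 -0.54] | now [0.5337 0.1246 0.0409] want [0.535  0.0822 0.045 ]
```

```bash
python3 -m creep '[{"ax":-0.4,"ay":0,"az":-0.3,"tx":-0.003,"ty":-0.003,"tz":-0.01,"fingers":0.03},{"ax":-0.4,"ay":0,"az":-0.3,"tx":-0.003,"ty":-0.003,"tz":-0.02,"fingers":0.03},{"ax":-0.4,"ay":0,"az":-0.3,"tx":-0.003,"ty":-0.003,"tz":-0.03,"fingers":0.03},{"ax":-0.4,"ay":0,"az":-0.3,"tx":-0.003,"ty":-0.003,"tz":-0.038,"fingers":0.03},{"ax":-0.4,"ay":0,"az":-0.3,"tx":-0.003,"ty":-0.003,"tz":-0.042,"fingers":0.03}]' && python3 - <<'E'
from h import *
st();p,R=pose();print(FR.inv().apply(p-F0))
D=FR*DOWN
delta(F0+FR.apply([0,.255,.045]),D)
cap('wrist','w8.png')
E
```

```text
time_s: 12.15
tcp_pos: [0.5382, 0.0839, 0.0485]
eef_rot: [-36.1, 89.6, 51.8]
contact_force: [0.1, 0.3, -0.2]
gripper_width: 0.0304
t12.15 j [ 29.4  18.9 -28.5  -0.2 -42.3 -31.3] p [0.5382 0.0839 0.0485] F [ 0.1  0.3 -0.2] w0.0304
[0.0031989  0.29677861 0.04847382]
t [ 0.0032  0.0031 -0.0418] a [-0.19  0.32  0.23] | now [0.5382 0.0839 0.0485] want [0.5337 0.0423 0.045 ]
```

View pics/w8.png

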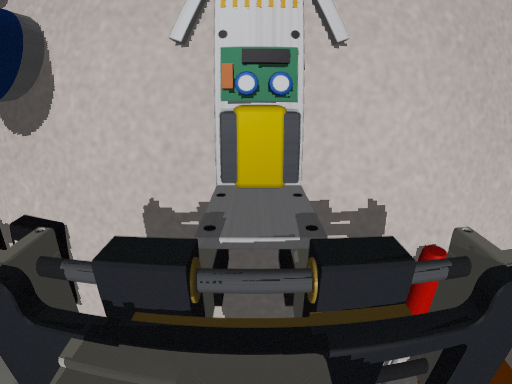

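```bash
python3 -m creep '[{"ax":-0.2,"ay":0.2,"az":0.2,"tx":0.002,"ty":0.002,"tz":-0.004,"fingers":0.03},{"ax":-0.2,"ay":0.2,"az":0.2,"tx":0.002,"ty":0.003,"tz":-0.012,"fingers":0.03},{"ax":-0.2,"ay":0.2,"az":0.2,"tx":0.003,"ty":0.003,"tz":-0.022,"fingers":0.03},{"ax":-0.2,"ay":0.2,"az":0.2,"tx":0.003,"ty":0.003,"tz":-0.032,"fingers":0.03},{"ax":-0.2,"ay":0.2,"az":0.2,"tx":0.003,"ty":0.003,"tz":-0.042,"fingers":0.03}]' && python3 - <<'E'
from h import *
st();p,R=pose();print(FR.inv().apply(p-F0))
D=FR*DOWN
delta(F0+FR.apply([0,.205,.045]),D)
cap('wrist','w9.png')
E
```

```text
time_s: 12.7
tcp_pos: [0.5345, 0.0433, 0.0449]
eef_rot: [-31.0, 89.8, 57.2]
contact_force: [0.6, 6.2, 4.2]
gripper_width: 0.03
t12.70 j [ 25.5  18.6 -29.7  -0.1 -41.6 -27.2] p [0.5345 0.0433 0.0449] F [0.6 6.2 4.2] w0.0300
[0.00085848 0.25608511 0.04491314]
t [-0.0002  0.001  -0.0511] a [0.12 0.14 0.08] | now [0.5345 0.0433 0.0449] want [ 0.532  -0.0077  0.045 ]
```

View pics/w9.png

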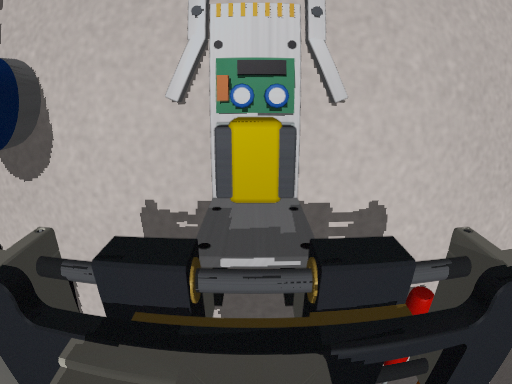

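The wrist view shows the nose at (256,10) inside the straight rails, with the module straight. I'll keep pushing.

```bash
python3 -m creep '[{"ax":0.1,"ay":0.1,"az":0,"tx":0,"ty":0.001,"tz":-0.01,"fingers":0.03},{"ax":0.1,"ay":0.1,"az":0,"tx":0,"ty":0.001,"tz":-0.02,"fingers":0.03},{"ax":0.1,"ay":0.1,"az":0,"tx":0,"ty":0.001,"tz":-0.03,"fingers":0.03},{"ax":0.1,"ay":0.1,"az":0,"tx":0,"ty":0.001,"tz":-0.04,"fingers":0.03},{"ax":0.1,"ay":0.1,"az":0,"tx":0,"ty":0.001,"tz":-0.05,"fingers":0.03}]' && python3 - <<'E'
from h import *
st();p,R=pose();print(FR.inv().apply(p-F0))
D=FR*DOWN
delta(F0+FR.apply([0,.165,.045]),D)
cap('wrist','w10.png')
E
```

```text
time_s: 13.25
tcp_pos: [0.5313, -0.0075, 0.0446]
eef_rot: [-115.1, 90.0, -27.0]
contact_force: [0.2, 4.9, 3.3]
gripper_width: 0.0299
t13.25 j [ 20.4  18.3 -30.3   0.  -41.4 -22.3] p [ 0.5313 -0.0075  0.0446] F [0.2 4.9 3.3] w0.0299
[-0.00074829  0.20516082  0.04457802]
t [-0.0004 -0.0008 -0.0402] a [-0.03 -0.    0.01] | now [ 0.5313 -0.0075  0.0446] want [ 0.5307 -0.0477  0.045 ]
```

View pics/w10.png

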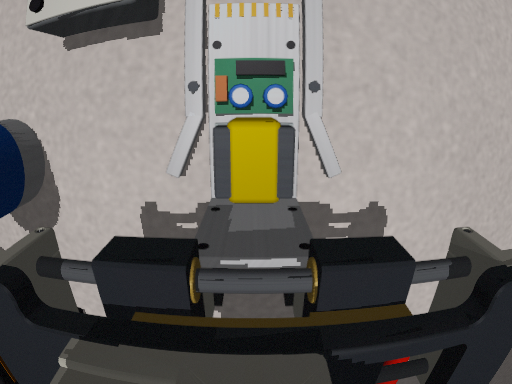

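```bash
python3 -m creep '[{"ax":0,"ay":0,"az":0,"tx":0,"ty":-0.0005,"tz":-0.01,"fingers":0.03},{"ax":0,"ay":0,"az":0,"tx":0,"ty":-0.0008,"tz":-0.02,"fingers":0.03},{"ax":0,"ay":0,"az":0,"tx":0,"ty":-0.0008,"tz":-0.03,"fingers":0.03},{"ax":0,"ay":0,"az":0,"tx":0,"ty":-0.0008,"tz":-0.038,"fingers":0.03},{"ax":0,"ay":0,"az":0,"tx":0,"ty":-0.0008,"tz":-0.042,"fingers":0.03}]' && python3 - <<'E'
from h import *
st();p,R=pose();print(FR.inv().apply(p-F0))
t=cap('top');P=cloud(t)
cv2.imwrite('pics/t5c.png',cv2.resize(t['pixels'][130:250,180:430],None,fx=3,fy=3,interpolation=cv2.INTER_CUBIC))
E
```

```text
time_s: 13.8
tcp_pos: [0.5301, -0.0499, 0.0442]
eef_rot: [118.9, 89.9, -153.1]
contact_force: [0.5, 4.3, 0.7]
gripper_width: 0.03
t13.80 j [ 15.7  18.4 -30.1   0.  -41.5 -17.7] p [ 0.5301 -0.0499  0.0442] F [0.5 4.3 0.7] w0.0300
[-0.00052959  0.16278938  0.04423966]
```

View pics/t5c.png

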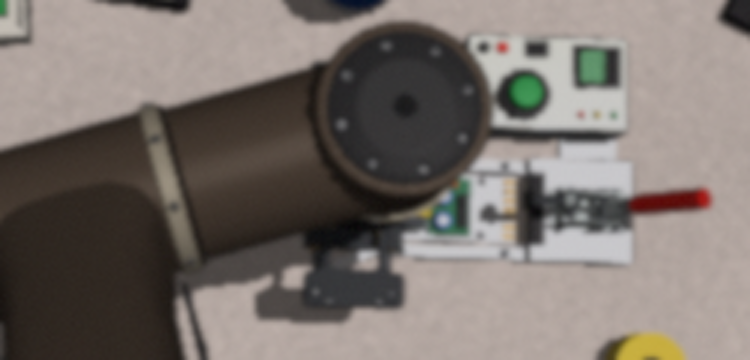

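```bash
python3 -m creep '[{"ax":0,"ay":0,"az":0,"tx":0,"ty":0,"tz":-0.003,"fingers":0.03},{"ax":0,"ay":0,"az":0,"tx":0,"ty":0,"tz":-0.006,"fingers":0.03},{"ax":0,"ay":0,"az":0,"tx":0,"ty":0,"tz":-0.008,"fingers":0.03}]' && python3 -c "
from h import *
st();p,R=pose();print(FR.inv().apply(p-F0))"; python3 -m creep '[{"ax":0,"ay":0,"az":0,"tx":0,"ty":0,"tz":-0.001,"fingers":0.03},{"ax":0,"ay":0,"az":0,"tx":0,"ty":0,"tz":-0.002,"fingers":0.03}]'
```

```text
time_s: 14.15
tcp_pos: [0.5298, -0.0571, 0.0442]
eef_rot: [116.0, 89.9, -155.9]
contact_force: [0.2, 2.7, -1.4]
gripper_width: 0.0302
t14.15 j [ 15.   18.5 -30.1   0.  -41.6 -16.9] p [ 0.5298 -0.0571  0.0442] F [ 0.2  2.7 -1.4] w0.0302
[-0.00055555  0.15556727  0.04418262]
time_s: 14.35
tcp_pos: [0.5298, -0.059, 0.0442]
eef_rot: [117.8, 89.9, -154.2]
contact_force: [0.3, 2.7, -2.6]
gripper_width: 0.0303
```

```bash
python3 -m creep '[{"ax":0,"ay":0,"az":0,"tx":0,"ty":0,"tz":-0.001,"fingers":0.03},{"ax":0,"ay":0,"az":0,"tx":0,"ty":0,"tz":-0.002,"fingers":0.03}]';python3 -m creep '[{"ax":0,"ay":0,"az":0,"tx":0,"ty":0,"tz":-0.001,"fingers":0.03},{"ax":0,"ay":0,"az":0,"tx":0,"ty":0,"tz":-0.002,"fingers":0.03}]'; python3 - <<'E'
from h import *
t=cap('top')
cv2.imwrite('pics/t6c.png',cv2.resize(t['pixels'][180:220,310:400],None,fx=8,fy=8,interpolation=cv2.INTER_CUBIC))
E
```

```text
time_s: 14.55
tcp_pos: [0.5301, -0.0598, 0.0444]
eef_rot: [7.0, 89.9, 95.1]
contact_force: [-2.6, 16.0, 3.7]
gripper_width: 0.0302
time_s: 14.75
tcp_pos: [0.5304, -0.0601, 0.0449]
eef_rot: [-16.5, 89.8, 71.5]
contact_force: [-6.7, 27.3, 9.9]
gripper_width: 0.0299
```

View pics/t6c.png

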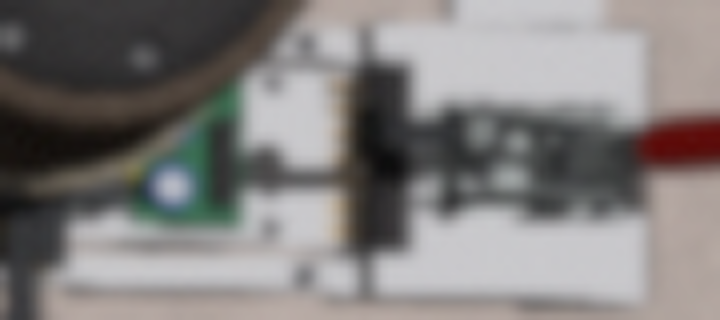

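Force rose to 27 N with no further travel, and the nose edge meets the stop (crop (350,160)), so the module is home. I'll back off and go to the handle.

```bash
python3 -m creep '[{"ax":0,"ay":0,"az":0,"tx":0,"ty":0,"tz":0.004,"fingers":0.03},{"ax":0,"ay":0,"az":0,"tx":0,"ty":0,"tz":0.015,"fingers":0.03},{"ax":0,"ay":0,"az":0,"tx":-0.03,"ty":0,"tz":0.02,"fingers":0.0},{"ax":0,"ay":0,"az":0,"tx":-0.08,"ty":0,"tz":0.02,"fingers":0.0},{"ax":0,"ay":0,"az":0,"tx":-0.13,"ty":0,"tz":0.02,"fingers":0.0}]' && python3 - <<'E'
from h import *
st();D=FR*DOWN
delta(F0+FR.apply([0,-.04,.18]),D)
t=cap('top')
cv2.imwrite('pics/t7c.png',cv2.resize(t['pixels'][150:230,280:420],None,fx=5,fy=5,interpolation=cv2.INTER_CUBIC))
E
```

```text
time_s: 15.3
tcp_pos: [0.5299, -0.0429, 0.1754]
eef_rot: [124.5, 89.8, -147.4]
contact_force: [1.4, 0.1, -0.5]
gripper_width: 0.0114
t15.30 j [ 16.6   9.5 -21.5   0.1 -59.2 -18.5] p [ 0.5299 -0.0429  0.1754] F [ 1.4  0.1 -0.5] w0.0114
t [-0.0042 -0.001  -0.2097] a [-0.01 -0.11 -0.16] | now [ 0.5299 -0.0429  0.1754] want [ 0.5239 -0.2526  0.18  ]
```

View pics/t7c.png

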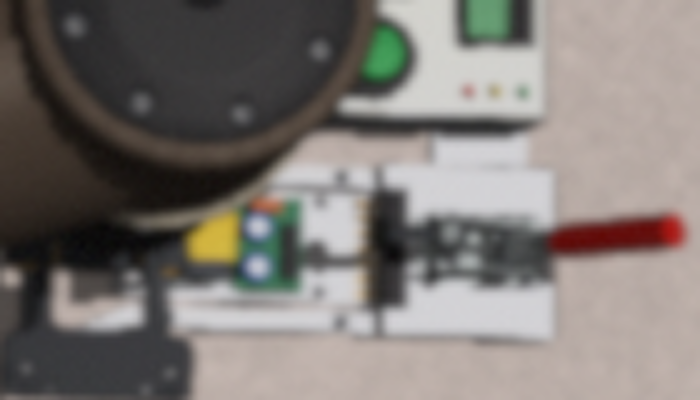

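```bash
python3 -m creep '[{"ax":0,"ay":0,"az":0,"tx":-0.005,"ty":0,"tz":-0.045,"fingers":0.0},{"ax":0,"ay":0,"az":0,"tx":-0.005,"ty":0,"tz":-0.09,"fingers":0.0},{"ax":0,"ay":0,"az":0,"tx":-0.005,"ty":0,"tz":-0.135,"fingers":0.0},{"ax":0,"ay":0,"az":0,"tx":-0.005,"ty":0,"tz":-0.18,"fingers":0.0},{"ax":0,"ay":0,"az":0,"tx":-0.005,"ty":-0.001,"tz":-0.21,"fingers":0.0}]' && python3 - <<'E'
from h import *
st();D=FR*DOWN;p,R=pose()
w=cap('wrist','w11.png')
p,R=pose();print(FR.inv().apply(p-F0))
delta(F0+FR.apply([0,-.06,.118]),D)
E
```

```text
time_s: 15.85
tcp_pos: [0.5239, -0.2553, 0.1794]
eef_rot: [140.2, 89.9, -131.8]
contact_force: [0.6, 0.6, -0.3]
gripper_width: 0.0002
t15.85 j [ -6.7  14.  -15.1   0.1 -61.    4.7] p [ 0.5239 -0.2553  0.1794] F [ 0.6  0.6 -0.3] w0.0002
[ 0.00028195 -0.04538051  0.17916746]
t [ 0.0612  0.0001 -0.0145] a [-0.16 -0.12 -0.09] | now [ 0.524  -0.258   0.1792] want [ 0.5232 -0.2726  0.118 ]
```

View pics/w11.png

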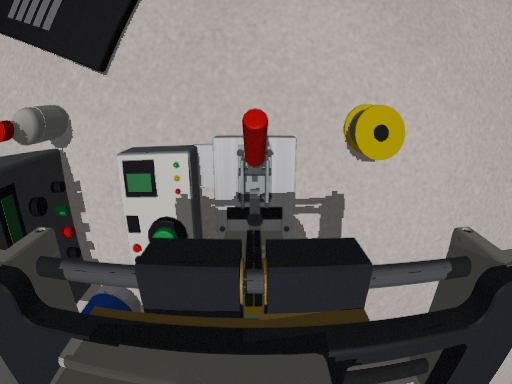

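The wrist view shows the red handle at (256,135), centred ahead of the shut fingers at (253,280). Going down, then pushing along its arc.

```bash
python3 -m creep '[{"ax":0,"ay":0,"az":0,"tx":0.02,"ty":0,"tz":-0.014,"fingers":0.0},{"ax":0,"ay":0,"az":0,"tx":0.045,"ty":0,"tz":-0.015,"fingers":0.0},{"ax":0,"ay":0,"az":0,"tx":0.061,"ty":0,"tz":-0.015,"fingers":0.0},{"ax":0,"ay":0,"az":0,"tx":0.061,"ty":0,"tz":-0.015,"fingers":0.0}]' && python3 - <<'E'
from h import *
st();D=FR*DOWN
p,R=pose();print(FR.inv().apply(p-F0))
for q in [(-75,116),(-85,112),(-95,107),(-105,100)]: delta(F0+FR.apply([0,q[0]/1e3,q[1]/1e3]),D)
E
```

```text
time_s: 16.3
tcp_pos: [0.5222, -0.2675, 0.1159]
eef_rot: [87.2, 89.7, 175.3]
contact_force: [-0.7, 0.1, 0.1]
gripper_width: 0.0006
t16.30 j [ -8.   17.9 -18.8   0.  -53.6   6. ] p [ 0.5222 -0.2675  0.1159] F [-0.7  0.1  0.1] w0.0006
[-0.00122049 -0.05499176  0.11591623]
t [-0.0001 -0.0013 -0.02  ] a [-0.09  0.02 -0.31] | now [ 0.5222 -0.2675  0.1159] want [ 0.5227 -0.2876  0.116 ]
t [ 0.0039 -0.0013 -0.03  ] a [-0.09  0.02 -0.31] | now [ 0.5222 -0.2675  0.1159] want [ 0.5224 -0.2976  0.112 ]
t [ 0.0089 -0.0013 -0.04  ] a [-0.09  0.02 -0.31] | now [ 0.5222 -0.2675  0.1159] want [ 0.5221 -0.3075  0.107 ]
t [ 0.0159 -0.0014 -0.05  ] a [-0.09  0.02 -0.31] | now [ 0.5222 -0.2675  0.1159] want [ 0.5217 -0.3175  0.1   ]
```

```bash
python3 -m creep '[{"ax":0,"ay":0,"az":0,"tx":0,"ty":0,"tz":-0.01,"fingers":0.0},{"ax":0,"ay":0,"az":0,"tx":0,"ty":-0.001,"tz":-0.02,"fingers":0.0},{"ax":0,"ay":0,"az":0,"tx":0.004,"ty":-0.001,"tz":-0.03,"fingers":0.0},{"ax":0,"ay":0,"az":0,"tx":0.009,"ty":-0.001,"tz":-0.04,"fingers":0.0},{"ax":0,"ay":0,"az":0,"tx":0.016,"ty":-0.001,"tz":-0.05,"fingers":0.0}]' && python3 - <<'E'
from h import *
st();D=FR*DOWN
p,R=pose();print(FR.inv().apply(p-F0))
for q in [(-112,93),(-118,87),(-124,81),(-130,75),(-135,70)]: delta(F0+FR.apply([0,q[0]/1e3,q[1]/1e3]),D)
cap('wrist','w12.png');s=cap('side');cv2.imwrite('pics/s6c.png',cv2.resize(s['pixels'][230:350,220:380],None,fx=4,fy=4))
E
```

```text
time_s: 16.8
tcp_pos: [0.5236, -0.3188, 0.1025]
eef_rot: [-128.3, 90.0, -40.3]
contact_force: [-0.0, 1.9, 0.4]
gripper_width: 0.0005
t16.80 j [-13.1  20.7 -16.6   0.  -52.7  11.1] p [ 0.5236 -0.3188  0.1025] F [-0.   1.9  0.4] w0.0005
[ 0.00190851 -0.10621269  0.10253938]
t [ 0.0095  0.0019 -0.0058] a [-0.06 -0.03  0.04] | now [ 0.5236 -0.3188  0.1025] want [ 0.5215 -0.3245  0.093 ]
t [ 0.0155  0.0019 -0.0118] a [-0.06 -0.03  0.04] | now [ 0.5236 -0.3188  0.1025] want [ 0.5213 -0.3305  0.087 ]
t [ 0.0215  0.0019 -0.0178] a [-0.06 -0.03  0.04] | now [ 0.5236 -0.3188  0.1025] want [ 0.5211 -0.3365  0.081 ]
t [ 0.0275  0.0019 -0.0238] a [-0.06 -0.03  0.04] | now [ 0.5236 -0.3188  0.1025] want [ 0.5209 -0.3425  0.075 ]
t [ 0.0326  0.0019 -0.0288] a [-0.06 -0.03  0.04] | now [ 0.5236 -0.3188  0.1025] want [ 0.5207 -0.3475  0.07  ]
```

View pics/w12.png

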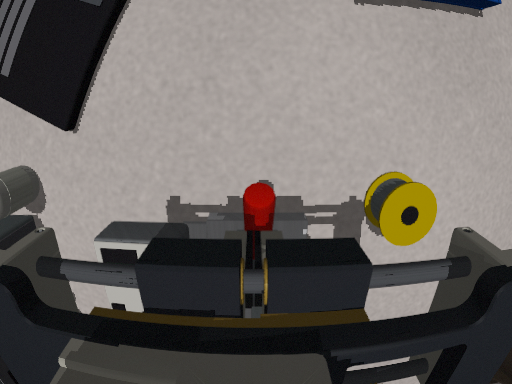

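View pics/s6c.png

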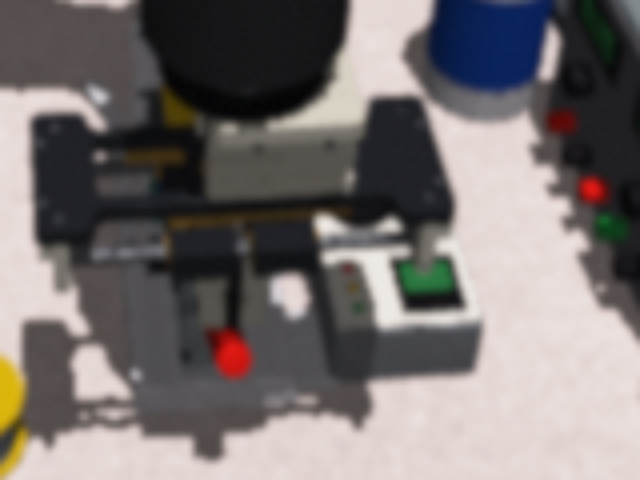

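The wrist view shows the handle's red end at (259,200), now pushed partway by the fingertips. Continuing.

```bash
python3 -m creep '[{"ax":0,"ay":0,"az":0,"tx":0.0095,"ty":0.002,"tz":-0.006,"fingers":0.0},{"ax":0,"ay":0,"az":0,"tx":0.0155,"ty":0.002,"tz":-0.012,"fingers":0.0},{"ax":0,"ay":0,"az":0,"tx":0.0215,"ty":0.002,"tz":-0.018,"fingers":0.0},{"ax":0,"ay":0,"az":0,"tx":0.0275,"ty":0.002,"tz":-0.024,"fingers":0.0},{"ax":0,"ay":0,"az":0,"tx":0.0325,"ty":0.002,"tz":-0.029,"fingers":0.0}]' && python3 - <<'E'
from h import *
st();D=FR*DOWN
p,R=pose();print(FR.inv().apply(p-F0))
for q in [(-138,66),(-141,63),(-143,60),(-143,58)]: delta(F0+FR.apply([0,q[0]/1e3,q[1]/1e3]),D)
E
```

```text
time_s: 17.4
tcp_pos: [0.52, -0.3472, 0.0692]
eef_rot: [101.8, 89.9, -170.1]
contact_force: [-0.2, 1.8, 0.9]
gripper_width: 0.0002
t17.40 j [-15.8  23.9 -16.7   0.  -49.5  13.9] p [ 0.52   -0.3472  0.0692] F [-0.2  1.8  0.9] w0.0002
[-0.00069059 -0.13469015  0.06923402]
t [ 0.0032 -0.0007 -0.0033] a [-0.04 -0.01 -0.07] | now [ 0.52   -0.3472  0.0692] want [ 0.5206 -0.3505  0.066 ]
t [ 0.0062 -0.0007 -0.0063] a [-0.04 -0.01 -0.07] | now [ 0.52   -0.3472  0.0692] want [ 0.5205 -0.3535  0.063 ]
t [ 0.0092 -0.0007 -0.0083] a [-0.04 -0.01 -0.07] | now [ 0.52   -0.3472  0.0692] want [ 0.5205 -0.3555  0.06  ]
t [ 0.0112 -0.0007 -0.0083] a [-0.04 -0.01 -0.07] | now [ 0.52   -0.3472  0.0692] want [ 0.5205 -0.3555  0.058 ]
```

```bash
python3 -m creep '[{"ax":0,"ay":0,"az":0,"tx":0.003,"ty":0,"tz":-0.003,"fingers":0.0},{"ax":0,"ay":0,"az":0,"tx":0.006,"ty":0,"tz":-0.006,"fingers":0.0},{"ax":0,"ay":0,"az":0,"tx":0.008,"ty":0,"tz":-0.006,"fingers":0.0}]' && python3 -m creep '[{"ax":0,"ay":0,"az":0,"tx":0.001,"ty":0,"tz":0,"fingers":0.0},{"ax":0,"ay":0,"az":0,"tx":0.002,"ty":0,"tz":0,"fingers":0.0}]'
```

```text
time_s: 17.7
tcp_pos: [0.5202, -0.3527, 0.0633]
eef_rot: [140.5, 90.0, -131.4]
contact_force: [-5.5, 9.9, 24.5]
gripper_width: 0.0004
time_s: 17.9
tcp_pos: [0.5203, -0.3527, 0.0631]
eef_rot: [-164.9, 89.9, -76.8]
contact_force: [-7.7, 11.0, 29.9]
gripper_width: 0.0002
```

Force is 30 N at z 0.063 with no more travel, so the handle is at its end stop. Lifting and checking.

```bash
python3 -m creep '[{"ax":0,"ay":0,"az":0,"tx":-0.01,"ty":0,"tz":0.0,"fingers":0.0},{"ax":0,"ay":0,"az":0,"tx":-0.04,"ty":0,"tz":0,"fingers":0.0},{"ax":0,"ay":0,"az":0,"tx":-0.08,"ty":0,"tz":0,"fingers":0.0},{"ax":0,"ay":0,"az":0,"tx":-0.11,"ty":0,"tz":0,"fingers":0.0},{"ax":0,"ay":0,"az":0,"tx":-0.11,"ty":0,"tz":0,"fingers":0.0}]' && python3 - <<'E'
from h import *
st()
p,R=pose();w=cap('wrist','w13.png')
t=cap('top');cv2.imwrite('pics/t8c.png',cv2.resize(t['pixels'][150:230,280:420],None,fx=5,fy=5,interpolation=cv2.INTER_CUBIC))
s=cap('side');cv2.imwrite('pics/s8c.png',cv2.resize(s['pixels'][220:350,220:380],None,fx=4,fy=4))
P=cloud(t)
hsv=cv2.cvtColor(t['pixels'],cv2.COLOR_BGR2HSV)
rm=cv2.inRange(hsv,(0,150,50),(8,255,255))|cv2.inRange(hsv,(172,150,50),(180,255,255));rm[:185]=0;rm[215:]=0;rm[:,:385]=0;rm[:,435:]=0
q=P[rm>0];q=q[~np.isnan(q[:,0])];print(len(q),np.round(q[np.argsort(q[:,1])][::15],3))
E
```

```text
time_s: 18.4
tcp_pos: [0.5227, -0.3542, 0.1754]
eef_rot: [-118.4, 89.5, -30.3]
contact_force: [0.7, 0.1, 0.4]
gripper_width: 0.0005
t18.40 j [-16.4  18.2  -9.7   0.1 -61.6  14.4] p [ 0.5227 -0.3542  0.1754] F [0.7 0.1 0.4] w0.0005
0 []
```

View pics/t8c.png

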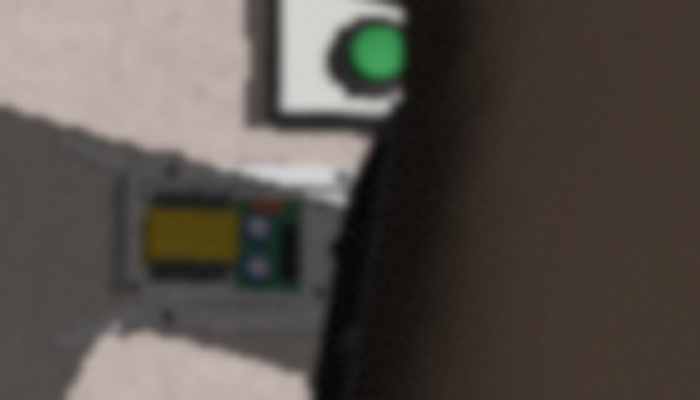

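View pics/s8c.png

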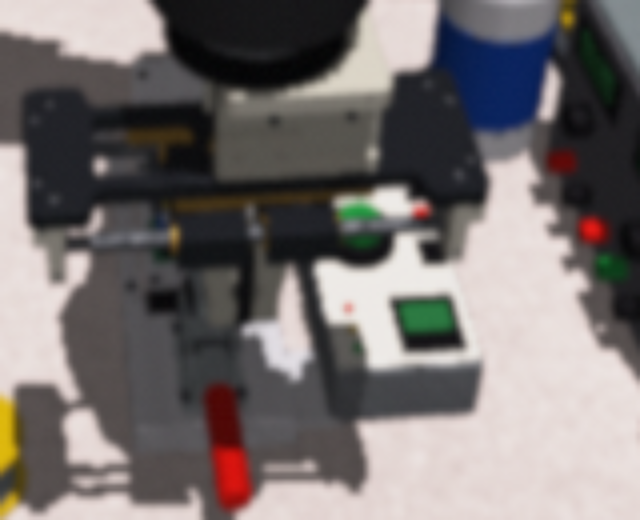

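View pics/w13.png

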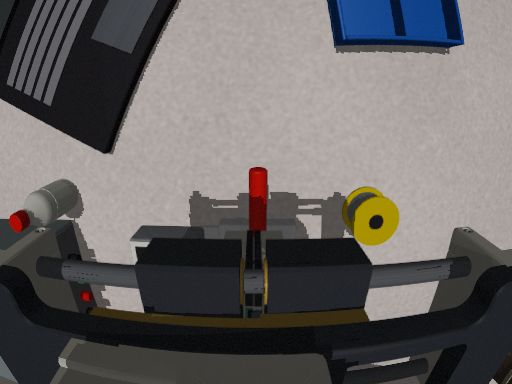

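The handle lies flat and down (side crop (230,450), wrist (258,195)). Next the button, once over it.

```bash
python3 - <<'E'
from h import *
delta(np.array([.6193,-.205,.13]),FR*DOWN)
E
```

```text
t [ 0.0396 -0.0944  0.1509] a [-0.05 -0.   -0.03] | now [ 0.5198 -0.3526  0.1696] want [ 0.6193 -0.205   0.13  ]
```

```bash
python3 -m creep '[{"ax":0,"ay":0,"az":0,"tx":0,"ty":-0.024,"tz":0.038,"fingers":0.0},{"ax":0,"ay":0,"az":0,"tx":0,"ty":-0.048,"tz":0.075,"fingers":0.0},{"ax":0,"ay":0,"az":0,"tx":0.01,"ty":-0.072,"tz":0.113,"fingers":0.0},{"ax":0,"ay":0,"az":0,"tx":0.03,"ty":-0.094,"tz":0.151,"fingers":0.0},{"ax":0,"ay":0,"az":0,"tx":0.04,"ty":-0.094,"tz":0.151,"fingers":0.0}]' && python3 -m creep '[{"ax":0,"ay":0,"az":0,"tx":0.02,"ty":0,"tz":0,"fingers":0.0},{"ax":0,"ay":0,"az":0,"tx":0.04,"ty":0,"tz":0,"fingers":0.0},{"ax":0,"ay":0,"az":0,"tx":0.045,"ty":0,"tz":0,"fingers":0.0},{"ax":0,"ay":0,"az":0,"tx":0.045,"ty":0,"tz":0,"fingers":0.0}]' && python3 - <<'E'
from h import *
st();delta(np.array([.6193,-.205,.07]),FR*DOWN)
s=cap('side');cv2.imwrite('pics/s9c.png',cv2.resize(s['pixels'][220:350,220:380],None,fx=4,fy=4))
E
```

```text
time_s: 19.05
tcp_pos: [0.6203, -0.2008, 0.1264]
eef_rot: [86.3, 89.8, 174.6]
contact_force: [-1.0, -0.3, -0.4]
gripper_width: 0.0007
time_s: 19.45
tcp_pos: [0.6179, -0.2053, 0.0831]
eef_rot: [95.8, 89.8, -176.1]
contact_force: [0.3, 0.0, 0.4]
gripper_width: 0.0004
t19.45 j [ -1.2  25.2 -12.3   0.  -52.7  -0.7] p [ 0.6179 -0.2053  0.0831] F [0.3 0.  0.4] w0.0004
t [ 0.0131 -0.0014  0.0003] a [-0.06 -0.02 -0.23] | now [ 0.6179 -0.2053  0.0831] want [ 0.6193 -0.205   0.07  ]
```

View pics/s9c.png

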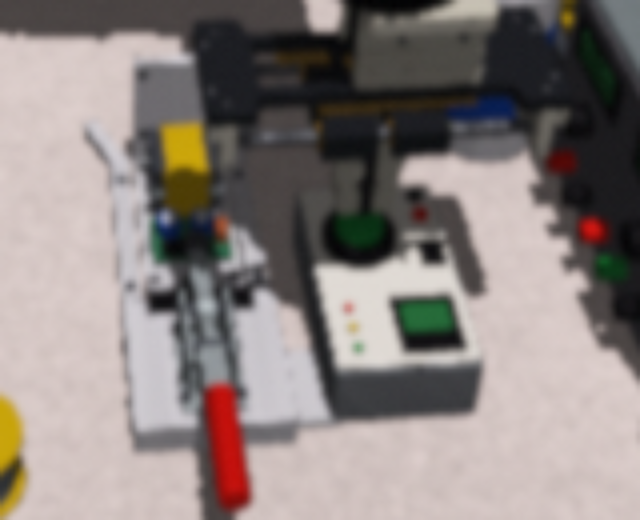

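Fingertips are above the green button (side crop (360,205)). Pressing.

```bash
python3 -m creep '[{"ax":0,"ay":0,"az":0,"tx":0.008,"ty":-0.001,"tz":0,"fingers":0.0},{"ax":0,"ay":0,"az":0,"tx":0.014,"ty":-0.001,"tz":0,"fingers":0.0},{"ax":0,"ay":0,"az":0,"tx":0.018,"ty":-0.001,"tz":0,"fingers":0.0},{"ax":0,"ay":0,"az":0,"tx":0.021,"ty":-0.001,"tz":0,"fingers":0.0}]'; python3 -m creep '[{"ax":0,"ay":0,"az":0,"tx":0.001,"ty":0,"tz":0,"fingers":0.0},{"ax":0,"ay":0,"az":0,"tx":0.002,"ty":0,"tz":0,"fingers":0.0}]'
```

```text
time_s: 19.9
tcp_pos: [0.6202, -0.2052, 0.064]
eef_rot: [162.7, 90.0, -109.2]
contact_force: [-2.1, -0.9, 3.8]
gripper_width: 0.0005
time_s: 20.1
tcp_pos: [0.6203, -0.2052, 0.0627]
eef_rot: [169.9, 90.0, -102.1]
contact_force: [-3.7, 2.8, 12.6]
gripper_width: 0.0005
```

```bash
python3 -m creep '[{"ax":0,"ay":0,"az":0,"tx":0.001,"ty":0,"tz":0,"fingers":0.0},{"ax":0,"ay":0,"az":0,"tx":0.0015,"ty":0,"tz":0,"fingers":0.0}]'; python3 -m creep '[{"ax":0,"ay":0,"az":0,"tx":-0.02,"ty":0,"tz":0,"fingers":0.0},{"ax":0,"ay":0,"az":0,"tx":-0.06,"ty":0,"tz":0,"fingers":0.0},{"ax":0,"ay":0,"az":0,"tx":-0.1,"ty":0,"tz":0,"fingers":0.0},{"ax":0,"ay":0,"az":0,"tx":-0.13,"ty":0,"tz":0,"fingers":0.0},{"ax":0,"ay":0,"az":0,"tx":-0.13,"ty":0,"tz":0,"fingers":0.0}]'; python3 -m creep '[{"ax":0,"ay":0,"az":0,"tx":-0.05,"ty":0.02,"tz":0.05,"fingers":0.0},{"ax":0,"ay":0,"az":0,"tx":-0.08,"ty":0.04,"tz":0.1,"fingers":0.0},{"ax":0,"ay":0,"az":0,"tx":-0.1,"ty":0.06,"tz":0.15,"fingers":0.0},{"ax":0,"ay":0,"az":0,"tx":-0.1,"ty":0.08,"tz":0.2,"fingers":0.0},{"ax":0,"ay":0,"az":0,"tx":-0.1,"ty":0.08,"tz":0.25,"fingers":0.0}]'; python3 - <<'E'
from h import *
st()
t=cap('top','t10.png');cv2.imwrite('pics/t10c.png',cv2.resize(t['pixels'][140:230,280:430],None,fx=5,fy=5,interpolation=cv2.INTER_CUBIC))
s=cap('side','s10.png')
E
```

```text
time_s: 20.3
tcp_pos: [0.6203, -0.2052, 0.0626]
eef_rot: [-158.0, 89.9, -69.9]
contact_force: [-6.1, 2.1, 19.0]
gripper_width: 0.0006
time_s: 20.8
tcp_pos: [0.6228, -0.2056, 0.1959]
eef_rot: [-101.2, 89.5, -13.1]
contact_force: [0.0, 0.4, 0.4]
gripper_width: 0.0005
time_s: 21.3
tcp_pos: [0.5534, 0.0083, 0.2878]
eef_rot: [-66.2, 89.9, 21.8]
contact_force: [1.6, 0.5, 0.1]
gripper_width: 0.0002
t21.30 j [ 21.1   7.   -9.3  -0.  -73.6 -23.1] p [0.5534 0.0083 0.2878] F [1.6 0.5 0.1] w0.0002
```

View pics/t10c.png

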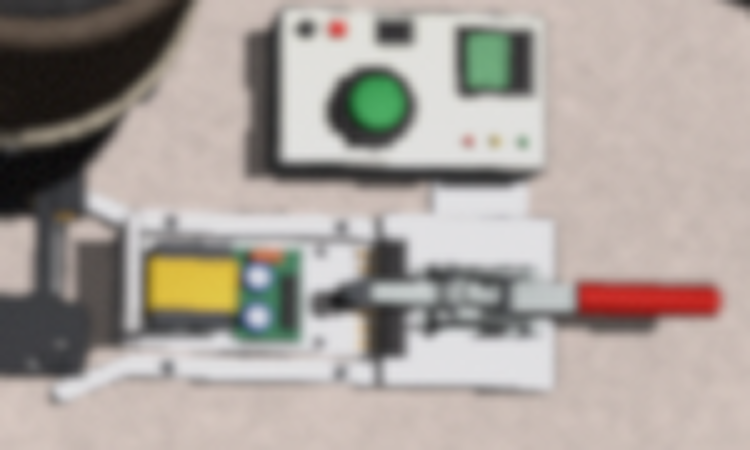

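View pics/s10.png

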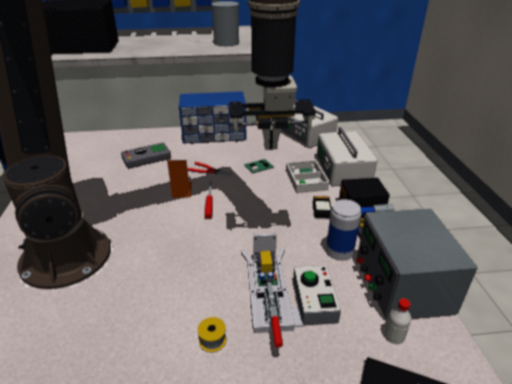

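```bash
python3 - <<'E'
from h import *
import pickle
t=cap('top');P=cloud(t);t0=pickle.load(open('top0.pkl','rb'))
hsv=cv2.cvtColor(t['pixels'],cv2.COLOR_BGR2HSV)
rm=cv2.inRange(hsv,(0,150,50),(8,255,255))|cv2.inRange(hsv,(172,150,50),(180,255,255));rm[:185]=0;rm[215:]=0;rm[:,:385]=0;rm[:,435:]=0
q=P[rm>0];q=q[~np.isnan(q[:,0])];q=q[q[:,2]>.045];f=np.array([FR.inv().apply(a-F0) for a in q]);c=np.polyfit(f[:,1],f[:,2],1)
print('handle slope deg',-np.degrees(np.arctan(c[0])),'top z at y=-.143',np.polyval(c,-.143))
m=(P[...,2]>.06)&(P[...,2]<.1);m[:180]=0;m[225:]=0;m[:,:295]=0;m[:,:]&=(np.arange(512)<320)[None]
f=np.array([FR.inv().apply(a-F0) for a in P[m]]);print('end plate y/x range',np.percentile(f[:,1],[5,50,95]),np.percentile(f[:,0],[3,97]))
st()
order.close_job()
E
```

```text
handle slope deg 5.364620670923018 top z at y=-.143 0.06310896980129388
end plate y/x range [0.13479897 0.13792969 0.14016134] [-0.03014819  0.0262353 ]
t21.45 j [ 21.3   7.2  -9.2  -0.  -73.6 -22.9] p [0.554  0.0098 0.2869] F [-0.2 -0.2 -0.3] w0.0006
the job is handed in; nothing more can be done
```

I completed every step of the job and handed it in at about 21.5 s. No verdict came back.

**What I did:**
- **Tipping:** I gripped the module by its transformer and turned it a quarter turn about its corner, holding it all the way down.
- **Sliding in:** I slid it into the mouth of the lane, re-centring it about 2.5 mm from the wrist view. I then let go and pushed it with the fingertips until it stopped against the stop.
- **Clamp and button:** I pushed the red handle to its end stop, pressed the green button, and drew the arm clear.

**What the last checks showed:**
- **Module home:** the push force rose to 27 N with no more travel. The outer face of the end plate measured about 138–140 mm from the stop (140 mm expected), with the plate between x -30 and +26 mm. That puts it about 2 mm off the lane's middle.
- **Clamp:** the handle lies at 5.4° with its top 63 mm above the bench, which matches fully down.
- **Start button:** it reached a hard stop at 19 N. I saw it clear of the fingers afterwards but did not measure that it had sprung back.
- **Other things:** they look unmoved in the last pictures. I did not measure their positions.

**Disagreements and doubts:**
- The fixed cameras and the wrist camera differed by 2.2 mm on the lane's middle; I used the wrist camera.
- While the module was being tipped, the wrist carried about 5 N, roughly its weight. The corner may have been up to about a millimetre off the bench, well under the 20 mm limit.

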